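Run a lot of bushes through the shutter hopper into the kit cup

TASK

Make up a lot of brass bushes in the kit cup: push the hopper's shutter fully shut, collect all the loose bushes on the bench in the scoop, tip them from the scoop into the hopper and set the empty scoop back down level on the bench. With the kit cup standing under the spout, pull the stiff shutter up 50 mm, to its long line and not well past it, and leave it there until every bush has run into the cup. Then push the shutter fully shut again and stand the filled cup upright on the white work board, leaving the paste tin and the knurled nut where they are.

Things in the scene. Friction and masses are not known exactly. Their poses are not given: they have to be found in the camera images.
- hopper: Fixed grey sheet-metal hopper with an open spout towards the robot. Origin: on the bench top; x level, from the spout to the rear, y to its left, z up. Base plate x -185..90, y -75..75 mm, 6 mm thick; body x -56..78, y -65..65 mm, rim 238 mm above the bench. Smooth floor sloping down at 36 degrees to an opening 72 mm wide, closed by the shutter at x -60: bushes slide down by themselves when it is up.
- mouth (a point): Centre of the hopper's open mouth, in the plane of its rim (128 mm along the hopper's x by 120 mm along its y).
- spout (a point): Point on the top of the base plate (6 mm above the bench), 20 mm in front of the lip, where the axis of the kit cup should be when it is filled; a black rubber disc marks it. The cup goes in with its handle to the front (hopper -x), clear of the nose; within about 8 mm is good enough.
- lip (a point): Middle of the upper edge of the spout's lip, 100 mm above the bench (its underside 95 mm), 115 mm in front of the hopper's origin. The open nose behind it is 54 mm wide inside at the lip, 66 mm outside, and rises at 36 degrees to the shutter; its side walls reach up to 134 mm over the bench at the lip and 170 mm at the shutter, their top corners 10 mm ahead of the lip.
- shutter (a joint): Height in m by which the steel shutter is raised: 0 = fully shut (home), upper stop 0.080. It slides straight up and down in guides on the hopper's front with about 9 N of friction and stays where it is left. Short lines every 10 mm; the long line comes level with the cross bar on the guides at 0.050. It starts partly open.
- shutter_grip (a point): Grip point of the shutter's black T grip: middle of the neck, 23 mm under the top of the head; it rises with the shutter, 260 mm above the bench when shut. Neck 10 mm (hopper x) by 16 mm (hopper y); the head, 11 to 23 mm above this point, is 18 mm (hopper x) by 34 mm (hopper y). Take head and neck from above, fingers closing along the hopper's x; free all round above 255 mm.
- scoop: Loose aluminium scoop, 130 g: open pan, wooden handle. Origin: centre of the pan's underside; x points out of the open nose, z up. Inside 72 mm wide (y), flat from x -45 to 30 mm, floor 3 mm thick; from x 30 to 63 mm the nose rises 12 degrees; side and rear walls 32 mm high, nose open. Smooth: bushes slide out when it is tipped nose down by 35 degrees or more (lying ones may roll out earlier).
- scoop_grip (a point): Point on the scoop's handle to grip, 90 mm behind the pan's centre and 25 mm above the bench when it stands. The handle runs along the scoop's x from -48 to -128 mm, 16 mm wide (y) and 14 mm high (z 18..32 mm).
- scoop_lip (a point): Middle of the front edge of the scoop's nose (63 mm ahead of the pan's centre, 10 mm above its underside).
- cup: Loose plastic kit cup, 110 g, standing on the work board at first: outer diameter 76 mm, inner 70 mm, 74 mm high, floor 4 mm. Origin: centre of its underside; z up; the handle points along its -x.
- cup_grip (a point): Grip point on the cup's strap handle: 60 mm from the cup's axis (cup -x), 48 mm above its underside. The handle is 12 mm wide (cup y); its upright part spans 59..69 mm from the axis and 13..64 mm above the underside, joined to the cup by arms at the top and bottom. Pinch it from above across the cup's y.
- board: Fixed white work board, 215 x 190 x 8 mm. Origin: centre of its underside; x along its 215 mm, y along its 190 mm; the top is 8 mm above the bench.
- bush_a: Loose brass bush, 24 mm in diameter at the collar, 22 mm high, 30 g, standing on the bench at first (two to four of the four are there). Origin: centre of its collar end (the lower end as it stands); z along its axis.
- bush_b: Loose brass bush, 24 mm in diameter at the collar, 22 mm high, 30 g, standing on the bench at first (two to four of the four are there). Origin: centre of its collar end (the lower end as it stands); z along its axis.
- bush_c: Loose brass bush, 24 mm in diameter at the collar, 22 mm high, 30 g, standing on the bench at first (two to four of the four are there). Origin: centre of its collar end (the lower end as it stands); z along its axis.
- bush_d: Loose brass bush, 24 mm in diameter at the collar, 22 mm high, 30 g, standing on the bench at first (two to four of the four are there). Origin: centre of its collar end (the lower end as it stands); z along its axis.
- tin: Flat yellow and silver tin, 57 mm in diameter, 24 mm high: leave it alone. Origin: centre of its underside.
- nut: Grey knurled nut, 23 mm in diameter, 14 mm high: leave it alone. Origin: centre of its underside.
Not all that is in view belongs to the job. What is shaped like the cup but pink is not meant.

How it is judged:
By the outcome, as a careful person would: the job done as asked, in the order asked, and still so for the second after the job is handed in, with the robot touching nothing.
Of bush_a, bush_b, bush_c, bush_d only 2 to 4 are there at a start; the rules pass over those that are not, and their reading is None.
At some moment in a run one of bush_a, bush_b, bush_c, bush_d, scoop, cup may be knocked a few centimetres aside while the robot is not near it.
It also fails if it takes over 210 s, if anything falls off the work surface, if the arm or the gripper's body presses on something with over 40 N, if the wrist force passes 120 N, or if a joint passes its speed limit or range.

ROBOT

A 7-joint arm with a two-finger parallel gripper is mounted at the origin on the work surface; the furniture and walls round the work are solid. World frame = base frame: x ahead of the robot, y to its left, z up, the work surface at z = 0. Lengths are in m, angles in rad, forces in N, time in s.
With the tool pointing down it reaches from about 0.35 to 0.9 m from the base axis. Payload 8.1 kg.
Tool frame: the origin (TCP) lies midway between the tips of the shut fingers; the grasp point (between the pads) lies arm.tcp_to_grasp behind it (arm.tcp_to_grasp is the distance from the TCP to the grasp point, in m); z points along the fingers, y is the line along which they close (so a half turn about z gives the same grasp; the last joint's range is limited). The gripper opens to 92 mm and grips with 3 to 60 N. Pads are 19 mm wide; open, the fingers measure 130 mm over their backs; the gripper's body (75 mm by 190 mm) begins 47 mm behind the grasp point.
Start: joints at [-1.266, 0.434, 0.025, 1.573, -0.012, 1.134, -0.075], TCP at [0.248, 0.574, 0.227] pointing down, gripper open.
Joint ranges: [-2.62, 2.62], [-0.44, 2.09], [-1.27, 1.32], [0.08, 2.57], [-1.32, 4.46], [0.12, 2], [-2.74, 2.74]. Speed limits (rad/s): [2.22, 2.22, 3.01, 3.01, 3.14, 3.14, 3.14].

INTERFACE

Orientations are given as a rotation vector (axis times angle).
In Python, from cell import observe, get_image, arm gives the robot as it stands. The module is installed in compiled form; this text tells all that it offers.
- The arm moves only by the tool drive_tool, never from a script. Its argument "steps" is a list of rows, each a list of 5 numbers: the closure, from 0 (fully open) to 1 (shut), then the shift along the world's x, y, z in mm, then the turn about the world's z in rad. In form: [[hand, x, y, z, roll], ...]. A call has 1 to 20 rows; each row shifts and turns the commanded pose from where the row before left it; what a row does not reach is not made up. A row lasts 1/12 s, in which the tool goes at most 41.7 mm and 7.16 degrees, less where a joint would pass 70% of its speed; a pose out of reach is approached as far as the arm can. A call with a gripper value outside its range is refused whole. The fingers move at their own pace and stop on an object; "grip_force" is the grip in N (left out, the last holds). Time passes only in rows, so rows that do not move let the fingers close. It gives the time, the measured TCP pose, the force, the opening and the grip force at its end, in the units of the state.
- observe(): the state, without advancing time (a new reading comes with each control period).
- get_image(name): name is "scene" or "top" or "wrist"; returns a dict with "image" (400x640x3 uint8, red, green, blue), "vfov" (degrees; the focal length in pixels is half the picture's height over the tangent of half this angle, whatever the lens; pixels are square), "cx", "cy" (the principal point, pixels), "k1" (the pictures are not rectified: a ray, as slopes to the right and down, at radius r is drawn at 1 + k1 r^2 times it, then the intrinsics apply), "xyz" and "attitude" of the camera in the world. Camera axes: x right, y down, z forward; pixel columns grow to the right and rows downward; lengths in m; the calibration is good to about 2 mm. A picture is of the moment at which its call begins. There is no depth.
- arm.sign_off(): hands the job in; it is judged then, once.
The state is a dict: "clock": time; "joints": joint angles; "dq": joint speeds; "joint_efforts": joint torques, N m; "position": TCP position; "ee_rot": TCP orientation; "force": force on the tool from outside, world axes, zero at the start; "ft_torque": the same for the moment, N m; "width": opening from 0.0 (shut) to 1.0 (fully open); "gripper_force": force on a finger pad.
Only numpy, scipy, OpenCV 4.12 (cv2) and the standard library are available. Lean on these libraries where they do the work, as an engineer would, in place of code of your own. Each camera call takes 0.05 s, during which the arm holds its last target. There are 200 camera calls.

## Working session

There is one attempt and no reset: what is moved stays moved. The work goes in short steps, Python scripts to look and compute and a tool call to move; the robot and the scene stay as the last step left them, time stands still between calls to the robot, and variables do not carry over. Pictures are saved under pics/ and viewed, at most 14 in all, crops included, and the job is handed in when it is done.

Besides the shell and the picture viewer there is one more tool, called after "Request:" as a command line: name --pt "numbers of a row" for each row, then --argument value for the rest. drive_tool: Moves the arm, as the interface text tells. Its arguments: {"type":"object","properties":{"steps":{"type":"array"},"grip_force":{"type":"number"}},"required":["steps"]}

```bash
mkdir -p pics
cat > h.py <<'E'
import numpy as np, cv2
from scipy.spatial.transform import Rotation as R
from cell import observe,get_image,arm
def snap(n,f=None):
    d=get_image(n)
    cv2.imwrite(f'pics/{f or n}.png',d['image'][:,:,::-1]); 
    np.save(f'pics/{f or n}.npy',d,allow_pickle=True); return d
def load(f): return np.load(f'pics/{f}.npy',allow_pickle=True).item()
def rot(d):
    a=np.array(d['attitude'],float)
    return a if a.shape==(3,3) else R.from_rotvec(a).as_matrix()
def ray(d,u,v):
    f=200/np.tan(np.radians(d['vfov'])/2)
    x,y=(u-d['cx'])/f,(v-d['cy'])/f; r0=np.hypot(x,y); r=r0
    for _ in range(30): r=r0/(1+d['k1']*r*r)
    s=r/r0 if r0 else 1
    return np.array(d['xyz']),rot(d)@np.array([x*s,y*s,1])
def onz(d,u,v,z):
    o,k=ray(d,u,v); return o+k*(z-o[2])/k[2]
def proj(d,p):
    c=rot(d).T@(np.array(p)-np.array(d['xyz'])); x,y=c[:2]/c[2]; s=1+d['k1']*(x*x+y*y)
    f=200/np.tan(np.radians(d['vfov'])/2); return np.array([d['cx']+f*x*s,d['cy']+f*y*s])
def two(d1,p1,d2,p2):
    o1,k1=ray(d1,*p1);o2,k2=ray(d2,*p2)
    t=np.linalg.lstsq(np.c_[k1,-k2],o2-o1,rcond=None)[0]
    a,b=o1+t[0]*k1,o2+t[1]*k2; return (a+b)/2,np.linalg.norm(a-b)
E
python3 - <<'E'
from h import *
np.set_printoptions(precision=4,suppress=True)
for n in ('scene','top','wrist'):
    d=snap(n,n+'0'); print(n,{k:v for k,v in d.items() if k!='image'})
print(observe(),arm.tcp_to_grasp)
E
```

```text
scene {'vfov': 56.59506779040122, 'cx': 321.1566691919281, 'cy': 200.27913072694508, 'k1': -0.006680142600679831, 'xyz': array([-0.079 , -0.4517,  0.9234]), 'attitude': array([-2.1658,  0.9018, -0.3719])}
top {'vfov': 54.49816377472696, 'cx': 314.6024547455246, 'cy': 197.5558823431694, 'k1': -0.028382869840923867, 'xyz': array([0.2585, 0.1348, 1.7392]), 'attitude': array([-2.1081,  2.159 , -0.1609])}
wrist {'vfov': 58.265928079249086, 'cx': 320.5516524016355, 'cy': 206.02406456016615, 'k1': -0.05708628767156397, 'xyz': array([0.1882, 0.5995, 0.3837]), 'attitude': array([2.447 , 1.6081, 0.2002])}
{'clock': 0.15, 'joints': array([-1.2656,  0.4351,  0.025 ,  1.5739, -0.0116,  1.134 , -0.0751]), 'dq': array([-0.0001, -0.001 ,  0.0002, -0.0043,  0.0003,  0.0008,  0.0001]), 'joint_efforts': array([  0.0018, -66.8261,   0.9861, -31.4692,  -0.0605,   0.0395,
         0.0001]), 'position': array([0.2478, 0.5734, 0.2261]), 'ee_rot': array([-0.6362, -3.0764,  0.0019]), 'force': array([-0.0925, -0.7715,  0.641 ]), 'ft_torque': array([-0.0257,  0.0117, -0.0091]), 'gripper_force': 0.0, 'width': 0.9998256340219362} 0.0188
```

View pics/scene0.png

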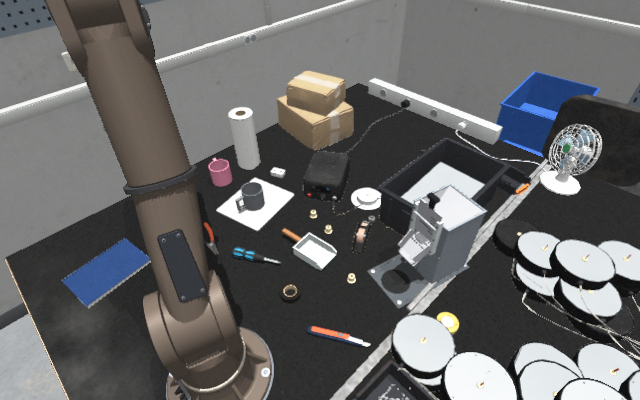

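View pics/top0.png

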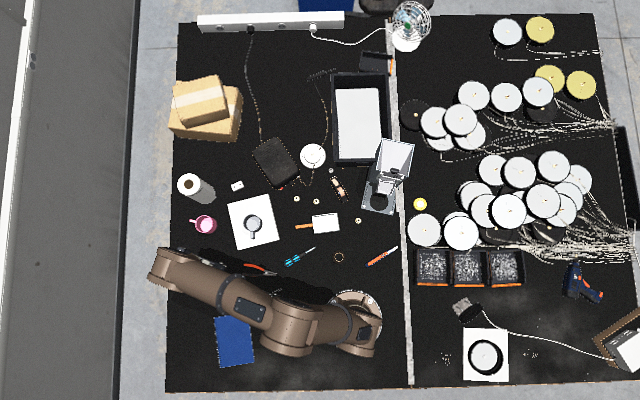

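The scene view shows the hopper at (430,240), scoop at (312,248), the dark cup on the white board at (252,197), and the pink decoy at (220,172). Bushes look to be at (313,213), (328,229) and (351,278). I'll enlarge to confirm.

Run:
```python
from h import *
a=load('scene0')['image'][170:320,210:410,::-1]; b=load('top0')['image'][150:270,225:425,::-1]
cv2.imwrite('pics/c1.png',cv2.resize(a,None,fx=4,fy=4,interpolation=2)); cv2.imwrite('pics/c2.png',cv2.resize(b,None,fx=4,fy=4,interpolation=2))
```

```text
(no output)
```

View pics/c1.png

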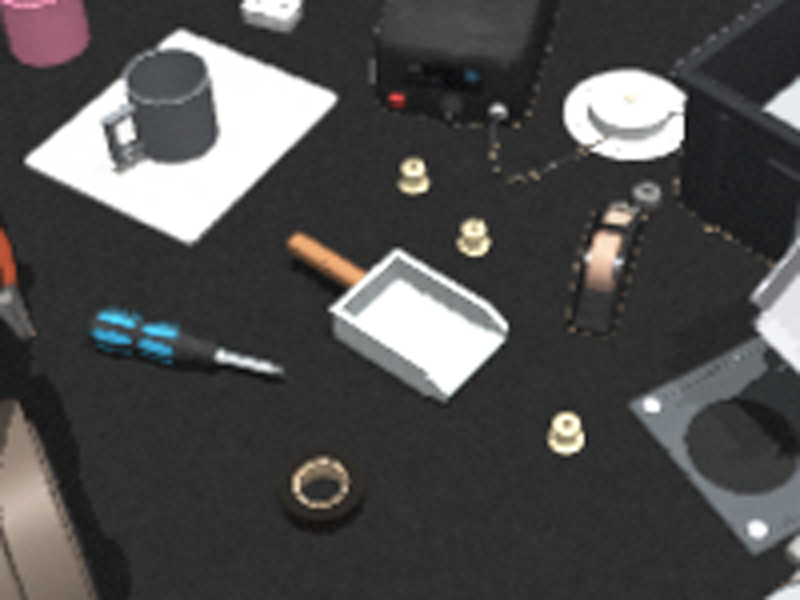

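View pics/c2.png

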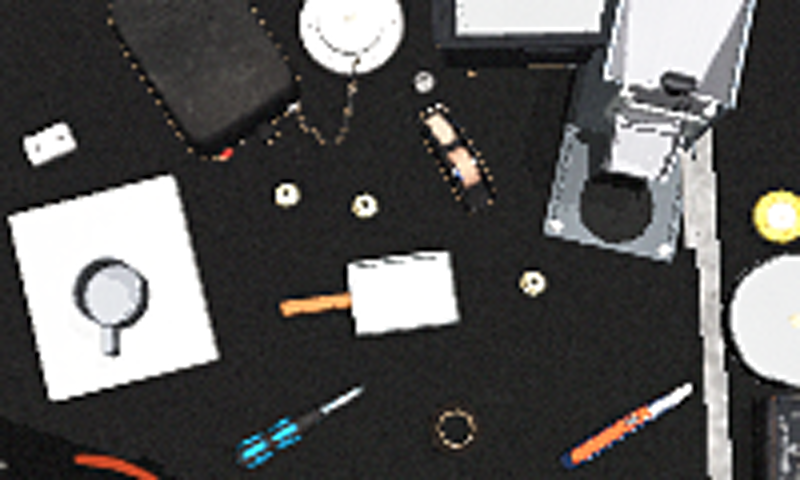

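Three bushes: scene (313,213), (328,229), (352,278), which are top (297,198), (316,201), (358,220). Nut is at top (331,170) beside the tape, tin at (420,204). The cup is the dark one on the white board; the pink one is the decoy. The rest (tape, cutter, ring) is clutter.

Run:
```python
from h import *
np.set_printoptions(precision=4,suppress=True)
T=load('top0');S=load('scene0')
c2=lambda u,v:(225+(u-1.5)/4,150+(v-1.5)/4); c1=lambda u,v:(210+(u-1.5)/4,170+(v-1.5)/4)
for n,p,q in [('b1',(287,195),(413,174)),('b2',(364,206),(473,236)),('b3',(533,283),(566,431))]:
    print(n,onz(T,*c2(*p),.018),onz(S,*c1(*q),.012))
print('nut',onz(T,*c2(424,82),.014)); print('tin',onz(T,*c2(778,217),.024))
for n,p,z in [('boardTL',(9,215),.008),('TR',(175,175),.008),('BR',(219,357),.008),('BL',(51,401),.008),('cuprim',(112,294),.08),('handleEnd',(110,353),.07),
 ('scoopRL',(347,262),.035),('RR',(356,334),.035),('NL',(450,252),.025),('NR',(458,324),.015),('handend',(283,308),.03),('handroot',(350,299),.03),
 ('disc',(617,208),.006),('plateL',(545,233),.006),('plateR',(673,262),.006),('screwL',(557,227),.006),('screwR',(666,249),.006)]:
    print(n,onz(T,*c2(*p),z))
for n,p,z in [('boardL',(25,160),.008),('boardT',(181,28),.008),('boardR',(337,98),.008),('boardB',(190,242),.008),('cuprim',(170,80),.082),('disc',(743,447),.006),('handend',(291,242),.027),
 ('noseR',(443,400),.011),('noseL',(507,328),.02),('screwL',(652,405),.006),('screwR',(757,529),.006)]:
    print('S',n,onz(S,*c1(*p),z))
a=S['image'][180:310,380:500,::-1]; b=T['image'][120:220,345:425,::-1]
im=np.zeros((520,800+160,3),np.uint8)
a=cv2.resize(a,None,fx=3.5,fy=3.5,interpolation=2);b=cv2.resize(b,None,fx=4.5,fy=4.5,interpolation=2)
im=np.zeros((460,790,3),np.uint8); im[:a.shape[0],:a.shape[1]]=a; im[:b.shape[0],425:425+b.shape[1]]=b
cv2.imwrite('pics/c3.png',im)
```

```text
b1 [0.5347 0.23   0.018 ] [0.538  0.2342 0.012 ]
b2 [0.5201 0.1438 0.018 ] [0.522  0.1452 0.012 ]
b3 [ 0.429  -0.0419  0.018 ] [ 0.4302 -0.041   0.012 ]
nut [0.6617 0.0723 0.014 ]
tin [ 0.4954 -0.3172  0.024 ]
boardTL [0.5212 0.5454 0.008 ]
TR [0.5624 0.3571 0.008 ]
BR [0.3559 0.309  0.008 ]
BL [0.3115 0.4961 0.008 ]
cuprim [0.4218 0.4162 0.08  ]
handleEnd [0.3593 0.4199 0.07  ]
scoopRL [0.4555 0.1639 0.035 ]
RR [0.376  0.1558 0.035 ]
NL [0.465  0.0495 0.025 ]
NR [0.3857 0.0427 0.015 ]
handend [0.4068 0.2357 0.03  ]
handroot [0.415  0.1616 0.03  ]
disc [ 0.5126 -0.1412  0.006 ]
plateL [ 0.4862 -0.0589  0.006 ]
plateR [ 0.4499 -0.2009  0.006 ]
screwL [ 0.4927 -0.0726  0.006 ]
screwR [ 0.4648 -0.1938  0.006 ]
S boardL [0.3117 0.498  0.008 ]
S boardT [0.5229 0.5472 0.008 ]
S boardR [0.5609 0.3599 0.008 ]
S boardB [0.354  0.3129 0.008 ]
S cuprim [0.4239 0.4159 0.082 ]
S disc [ 0.5139 -0.1402  0.006 ]
S handend [0.4031 0.2375 0.027 ]
S noseR [0.3869 0.0442 0.011 ]
S noseL [0.4656 0.0526 0.02  ]
S screwL [ 0.4965 -0.0687  0.006 ]
S screwR [ 0.4655 -0.1887  0.006 ]
```

View pics/c3.png

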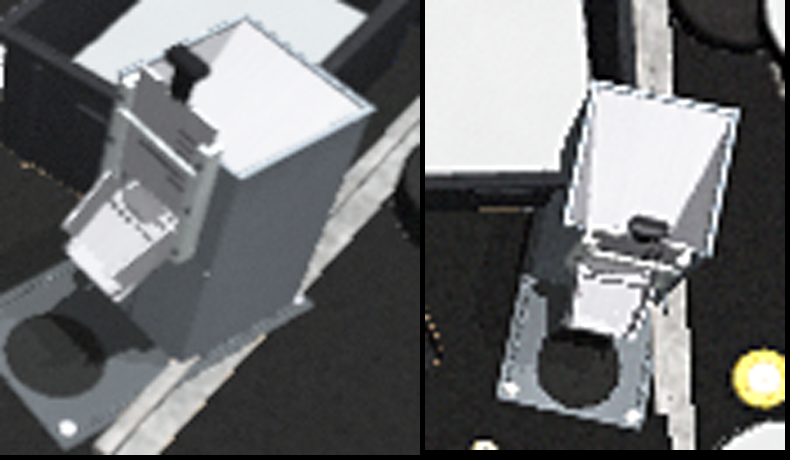

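```bash
cat >> h.py <<'E'
YH=np.radians(-13.9); 
def hop(O,p,yaw=YH):
    c,s=np.cos(yaw),np.sin(yaw); return np.array([O[0]+c*p[0]-s*p[1],O[1]+s*p[0]+c*p[1],p[2]])
E
python3 - <<'E'
from h import *
np.set_printoptions(precision=4,suppress=True)
T=load('top0');S=load('scene0')
t=lambda u,v:(345+(u-425-1.75)/4.5,120+(v-1.75)/4.5); s=lambda u,v:(380+(u-1.25)/3.5,180+(v-1.25)/3.5)
P=[onz(T,*t(*p),.238) for p in [(590,82),(740,108),(715,255),(567,222)]]; print('rim',np.array(P),np.mean(P,0))
P=[onz(S,*s(*p),.238) for p in [(248,16),(375,108),(241,180)]]; print('rimS',np.array(P))
print('head',two(T,t(650,227),S,s(187,57)))
O=hop([.513,-.1407],[.135,0,0]); print(O, 'mouth',hop(O,[.011,0,.238]),'grip',hop(O,[-.06,0,.26]))
print('Tproj',proj(T,hop(O,[-.06,0,.283])), t(650,227),'S',proj(S,hop(O,[-.06,0,.283])),s(187,57))
o=observe();print(o['position'],R.from_rotvec(o['ee_rot']).as_matrix())
E
```

```text
rim [[ 0.737  -0.1268  0.238 ]
 [ 0.7097 -0.259   0.238 ]
 [ 0.5767 -0.2283  0.238 ]
 [ 0.6096 -0.1     0.238 ]] [ 0.6582 -0.1785  0.238 ]
rimS [[ 0.7372 -0.1314  0.238 ]
 [ 0.7091 -0.2552  0.238 ]
 [ 0.5757 -0.2226  0.238 ]]
head (array([ 0.5865, -0.1576,  0.3076]), np.float64(0.002220365368733085))
[ 0.644  -0.1731  0.    ] mouth [ 0.6547 -0.1758  0.238 ] grip [ 0.5858 -0.1587  0.26  ]
Tproj [393.4705 171.8956] (394.6111111111111, 170.05555555555554) S [431.9302 203.5318] (433.07142857142856, 195.92857142857142)
[0.2478 0.5734 0.2261] [[-0.918   0.3967 -0.0004]
 [ 0.3967  0.918  -0.0011]
 [-0.0001 -0.0012 -1.    ]]
```

Request:
drive_tool --pt "0 16 -34 9 -0.07" --pt "0 16 -34 9 -0.07" --pt "0 16 -34 9 -0.07" --pt "0 16 -34 9 -0.07" --pt "0 16 -34 9 -0.07" --pt "0 16 -34 9 -0.07" --pt "0 16 -34 9 -0.07" --pt "0 16 -34 9 -0.07" --pt "0 16 -34 9 -0.07" --pt "0 16 -34 9 -0.07" --pt "0 16 -34 9 -0.07" --pt "0 16 -34 9 -0.07" --pt "0 16 -34 9 -0.07" --pt "0 16 -34 9 -0.07" --pt "0 16 -34 9 -0.07" --pt "0 16 -34 9 -0.07" --pt "0 16 -34 9 -0.07" --pt "0 16 -34 9 -0.07" --pt "0 16 -34 9 -0.07" --pt "0 0 0 0 0"

```text
clock: 1.82
position: [0.5533, -0.0803, 0.3991]
ee_rot: [2.409, 2.009, -0.001]
force: [-2.0, 0.3, 0.0]
width: 0.998
gripper_force: 0.0
```

Request:
drive_tool --pt "0 11 -26 -6 -0.03" --pt "0 11 -26 -6 -0.03" --pt "0 11 -26 -6 0" --pt "0 0 0 0 0" --pt "0 0 0 0 0" --pt "0 0 0 0 0"

```text
clock: 2.32
position: [0.5848, -0.1498, 0.3795]
ee_rot: [-2.458, -1.955, 0.0]
force: [-0.2, 0.7, -0.4]
width: 0.997
gripper_force: 0.0
```

Run:
```python
from h import *
np.set_printoptions(precision=4,suppress=True)
o=observe();print(o['position'],o['ee_rot'],o['force'])
W=snap('wrist','w1');S=snap('scene','s1');snap('top','t1')
im=np.vstack([cv2.resize(W['image'],(480,300)),cv2.resize(S['image'][150:320,200:472],(480,300))])
cv2.imwrite('pics/v1.png',im[:,:,::-1])
print('wrist proj grip',proj(W,[.586,-.158,.30]),W['xyz'])
```

```text
[ 0.5848 -0.1498  0.3795] [-2.458  -1.9552  0.0003] [-0.2311  0.6532 -0.3823]
wrist proj grip [324.2751 225.4614] [ 0.6002 -0.086   0.5371]
```

View pics/v1.png

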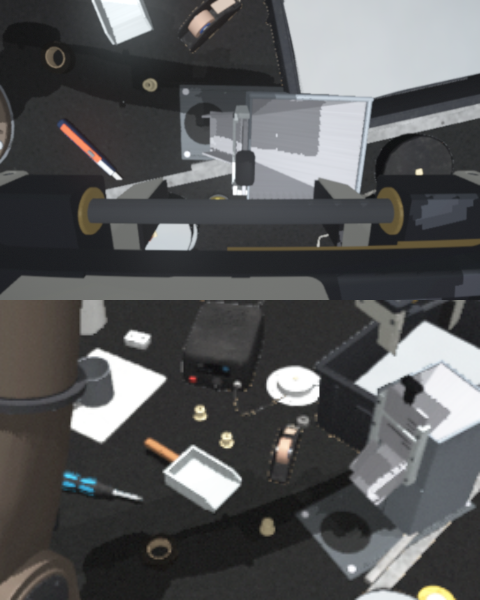

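Request:
drive_tool --pt "0 3 -9 -20 0" --pt "0 0 0 -30 0" --pt "0 0 0 -30 0" --pt "0 0 0 -20 0" --pt "0 0 0 -7 0" --pt "0 0 0 0 0" --pt "1 0 0 0 0" --pt "1 0 0 0 0" --pt "1 0 0 0 0" --pt "1 0 0 0 0" --pt "1 0 0 0 0" --pt "1 0 0 0 0" --pt "1 0 0 0 0" --pt "1 0 0 0 0" --pt "1 0 0 0 0" --pt "1 0 0 0 0" --grip_force 40

```text
clock: 3.8
position: [0.5879, -0.1593, 0.2727]
ee_rot: [2.459, 1.955, -0.0]
force: [1.1, 1.3, -0.6]
width: 0.327
gripper_force: 0.0
```

Request:
drive_tool --pt "1 0 0 0 0" --pt "1 0 0 0 0" --pt "1 0 0 0 0" --pt "1 0 0 0 0" --pt "1 0 0 0 0" --pt "1 0 0 0 0"

```text
clock: 4.3
position: [0.5867, -0.159, 0.2725]
ee_rot: [-2.458, -1.953, 0.002]
force: [-5.2, 1.9, 2.7]
width: 0.192
gripper_force: 40.0
```

Request:
drive_tool --pt "1 -1 0 -3 0" --pt "1 0 0 -3 0" --pt "1 0 0 -3 0" --pt "1 0 0 -3 0" --pt "1 0 0 -3 0" --pt "1 0 0 0 0" --pt "1 0 0 0 0"

```text
clock: 4.88
position: [0.5867, -0.159, 0.2579]
ee_rot: [-2.459, -1.955, -0.0]
force: [-1.8, 1.7, 3.7]
width: 0.191
gripper_force: 40.0
```

Request:
drive_tool --pt "1 0 0 -2 0" --pt "1 0 0 -2 0" --pt "1 0 0 -2 0" --pt "1 0 0 -2 0" --pt "1 0 0 -2 0" --pt "1 0 0 0 0"

```text
clock: 5.38
position: [0.5868, -0.159, 0.2487]
ee_rot: [-2.459, -1.955, -0.002]
force: [-5.3, 2.7, 11.4]
width: 0.19
gripper_force: 40.0
```

Request:
drive_tool --pt "1 0 0 -2 0" --pt "1 0 0 -2 0" --pt "1 0 0 0 0" --pt "1 0 0 0 0"

```text
clock: 5.72
position: [0.587, -0.1591, 0.2481]
ee_rot: [2.459, 1.955, 0.006]
force: [-16.2, 8.1, 40.1]
width: 0.189
gripper_force: 40.0
```

Run:
```python
from h import *
o=observe();print(o['position'],o['force'])
S=snap('scene','s2')
cv2.imwrite('pics/v2.png',cv2.resize(S['image'][180:290,380:490],None,fx=5,fy=5,interpolation=2)[:,:,::-1])
```

```text
[ 0.58696135 -0.15910808  0.24813698] [-16.23786965   8.09485918  40.08702869]
```

View pics/v2.png

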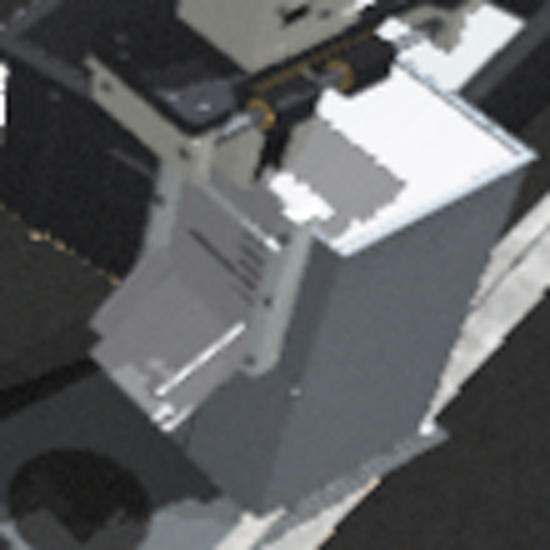

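Shutter is home on its stop (40 N at TCP z 0.248, so a grip TCP of 0.2985 means 50 mm). I'll release and go up.

Request:
drive_tool --pt "1 0 0 3 0" --pt "0 0 0 0 0" --pt "0 0 0 0 0" --pt "0 0 0 0 0" --pt "0 0 0 0 0" --pt "0 0 0 0 0" --pt "0 0 0 0 0" --pt "0 0 0 30 0" --pt "0 0 0 35 0" --pt "0 0 0 35 0" --pt "0 -20 14 0 -0.12" --pt "0 -20 14 0 -0.12" --pt "0 -20 14 0 -0.12" --pt "0 -20 14 0 -0.12" --pt "0 -20 14 -20 -0.12" --pt "0 -20 14 -30 -0.12" --pt "0 -20 14 -30 -0.12" --pt "0 -16 14 -30 -0.12" --pt "0 0 4 -30 -0.12" --pt "0 0 0 0 -0.12"

```text
clock: 7.43
position: [0.427, -0.0414, 0.2026]
ee_rot: [-3.133, -0.22, 0.01]
force: [-1.0, 0.7, -0.0]
width: 1.001
gripper_force: 0.0
```

```bash
cat >> h.py <<'E'
def yang(o): 
    y=R.from_rotvec(o['ee_rot']).as_matrix()[:,1]; return np.degrees(np.arctan2(y[1],y[0]))
def blobs(d,z=.015,amin=4):
    h=cv2.cvtColor(d['image'],cv2.COLOR_RGB2HSV); m=cv2.inRange(h,(15,45,110),(32,255,255))
    n,l,s,c=cv2.connectedComponentsWithStats(cv2.morphologyEx(m,cv2.MORPH_CLOSE,np.ones((3,3))))
    return [(c[i].round(1),s[i,4],onz(d,*c[i],z).round(3)[:2]) for i in range(1,n) if s[i,4]>=amin and (abs(onz(d,*c[i],z)[1]-.1)<.45) and .2<onz(d,*c[i],z)[0]<.85]
E
python3 - <<'E'
from h import *
o=observe();print(o['position'],yang(o),o['force'])
for f in ('top','scene','wrist'):
    d=snap(f,f+'3'); print(f); [print(b) for b in blobs(d,amin=4 if f!='wrist' else 60)]
E
```

```text
[ 0.4270295 -0.0413808  0.2026049] -81.95038224223377 [-1.01662451  0.69871672 -0.01153947]
top
(array([332. , 142.5]), np.int32(4), array([0.792, 0.062]))
(array([301., 181.]), np.int32(6), array([0.614, 0.208]))
(array([341.6, 189.5]), np.int32(28), array([0.571, 0.026]))
(array([364.8, 189.8]), np.int32(15), array([ 0.567, -0.079]))
(array([377.8, 214.1]), np.int32(448), array([ 0.455, -0.132]))
(array([391.3, 193.7]), np.int32(10), array([ 0.546, -0.197]))
(array([386. , 196.4]), np.int32(5), array([ 0.534, -0.173]))
(array([296.2, 197.5]), np.int32(11), array([0.539, 0.231]))
(array([419.4, 203.7]), np.int32(104), array([ 0.497, -0.321]))
(array([314.1, 200.5]), np.int32(11), array([0.524, 0.151]))
(array([394. , 207.5]), np.int32(4), array([ 0.483, -0.206]))
(array([303.2, 225.5]), np.int32(34), array([0.412, 0.202]))
(array([371.6, 247.4]), np.int32(26), array([ 0.308, -0.098]))
(array([380. , 270.7]), np.int32(197), array([ 0.207, -0.13 ]))
scene
(array([374.1, 210.4]), np.int32(34), array([0.695, 0.088]))
(array([312.9, 213.8]), np.int32(56), array([0.534, 0.23 ]))
(array([3
[... 349 characters left out ...]
, -0.321]))
(array([423.3, 339.5]), np.int32(6), array([ 0.415, -0.301]))
wrist
(array([51.2, 33.9]), np.int32(337), array([0.537, 0.227]))
(array([40.4, 30.6]), np.int32(78), array([0.539, 0.238]))
(array([142.2,  64.1]), np.int32(153), array([0.52 , 0.138]))
(array([131.9,  58.5]), np.int32(75), array([0.523, 0.148]))
(array([602.8, 158. ]), np.int32(2130), array([ 0.497, -0.32 ]))
(array([ 60.5, 172.5]), np.int32(488), array([0.405, 0.22 ]))
(array([319.3, 180.7]), np.int32(432), array([ 0.433, -0.041]))
(array([110.7, 276. ]), np.int32(399), array([0.299, 0.168]))
(array([531.6, 278.6]), np.int32(306), array([ 0.36 , -0.283]))
(array([218.2, 320.8]), np.int32(179), array([0.263, 0.047]))
```

View pics/wrist3.png

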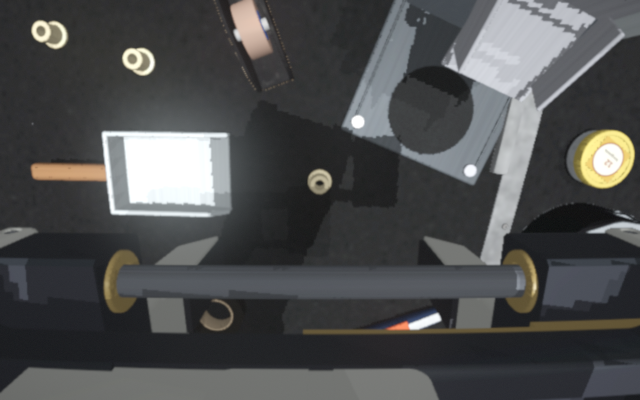

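Only three bushes: wrist view at (48,34), (138,60) and (319,181). The other gold spots are gripper bushings. Next is picking up b3 at (0.431,-0.041).

Request:
drive_tool --pt "0.45 4 0 -30 -0.045" --pt "0.45 0 0 -36 0" --pt "0.45 0 0 -36 0" --pt "0.45 0 0 -36 0" --pt "0.45 0 0 -36 0" --pt "0.45 0 0 -20 0" --pt "0.45 0 0 0 0" --pt "1 0 0 0 0" --pt "1 0 0 0 0" --pt "1 0 0 0 0" --pt "1 0 0 0 0" --pt "1 0 0 0 0" --pt "1 0 0 0 0" --pt "1 0 0 0 0" --pt "1 0 0 0 0" --pt "1 0 0 0 0" --grip_force 20

```text
clock: 8.92
position: [0.436, -0.043, 0.0138]
ee_rot: [-3.137, -0.156, -0.004]
force: [-1.1, 0.9, 11.6]
width: 0.252
gripper_force: 20.0
```

Request:
drive_tool --pt "1 0 0 10 0" --pt "1 0 0 20 0" --pt "1 0 0 20 0" --pt "1 0 0 0 0" --pt "1 0 0 0 0"

```text
clock: 9.33
position: [0.4358, -0.0428, 0.0637]
ee_rot: [-3.137, -0.157, -0.004]
force: [0.3, -0.5, -0.8]
width: 0.25
gripper_force: 20.0
```

Run:
```python
from h import *
o=observe();print(o['position'],yang(o),o['force'],o['width'])
W=snap('wrist','w4');S=snap('scene','s4')
p=proj(S,o['position']).astype(int);print(p)
a=cv2.resize(S['image'][p[1]-40:p[1]+40,p[0]-50:p[0]+50],(500,400),interpolation=2);b=W['image'][150:350,170:470]
im=np.zeros((600,500,3),np.uint8);im[:400]=a;im[400:,:300]=b
cv2.imwrite('pics/v4.png',im[:,:,::-1])
```

```text
[ 0.43583592 -0.04279563  0.0636708 ] -84.28158731481496 [ 0.34869542 -0.51168957 -0.78637973] 0.249502857198507
[353 265]
```

View pics/v4.png

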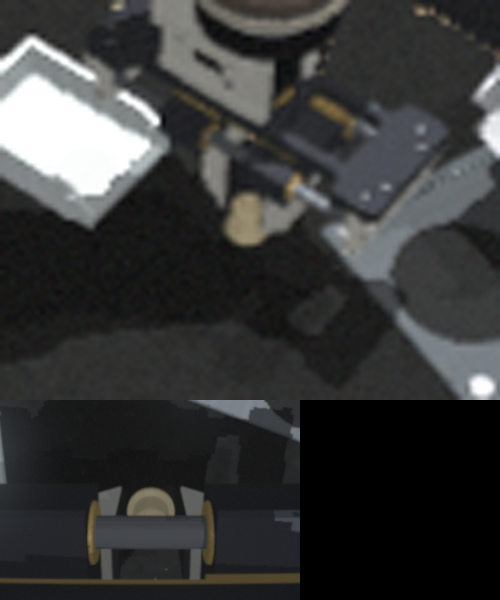

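Request:
drive_tool --pt "1 0 10 20 0" --pt "1 -5 30 0 0" --pt "1 -8 35 0 0" --pt "1 -8 35 0 0" --pt "1 -8 30 0 0" --pt "1 -2 11 0 0" --pt "1 0 0 0 0" --pt "1 0 0 -25 0" --pt "1 0 0 -25 0" --pt "1 0 0 -10 0" --pt "1 0 0 -4 0" --pt "1 0 0 0 0" --pt "1 0 0 0 0"

```text
clock: 10.52
position: [0.4041, 0.1069, 0.0188]
ee_rot: [3.137, 0.153, -0.0]
force: [1.0, 0.6, -0.5]
width: 0.249
gripper_force: 20.0
```

Request:
drive_tool --pt "0.58 0 0 -1 0" --pt "0.58 0 0 0 0" --pt "0.58 0 0 0 0" --pt "0.58 0 0 0 0" --pt "0.58 0 0 0 0" --pt "0.58 0 0 15 0" --pt "0.5 0 0 30 0" --pt "0.45 0 0 35 0" --pt "0.45 20 0 30 0" --pt "0.45 30 10 30 0" --pt "0.45 30 10 0 0" --pt "0.45 30 10 0 0" --pt "0.45 7 6 0 0" --pt "0.45 0 0 0 0" --pt "0.45 0 0 0 0" --pt "0.45 0 0 0 0"

```text
clock: 11.85
position: [0.5181, 0.1425, 0.156]
ee_rot: [3.137, 0.154, -0.003]
force: [0.4, -0.7, 0.5]
width: 0.554
gripper_force: 0.0
```

Run:
```python
from h import *
o=observe();print(o['position'],yang(o))
for f in ('scene','wrist'):
    d=snap(f,f+'5'); print(f); [print(b) for b in blobs(d,amin=10 if f!='wrist' else 100)]
```

```text
[0.51805237 0.14249204 0.15599362] -84.3873383656326
scene
(array([341.7, 175.5]), np.int32(11), array([0.758, 0.301]))
(array([313.3, 214. ]), np.int32(43), array([0.534, 0.228]))
(array([363.2, 223.8]), np.int32(10), array([0.619, 0.074]))
(array([328.1, 229.4]), np.int32(47), array([0.518, 0.14 ]))
(array([361. , 231.2]), np.int32(25), array([0.588, 0.057]))
(array([289.5, 289.7]), np.int32(91), array([0.273, 0.055]))
(array([449.3, 320.8]), np.int32(210), array([ 0.507, -0.321]))
wrist
(array([219.4, 160.2]), np.int32(554), array([0.54, 0.23]))
(array([319.7, 185.4]), np.int32(464), array([0.526, 0.144]))
(array([197.6, 287. ]), np.int32(112), array([0.421, 0.247]))
(array([345.2, 316.3]), np.int32(110), array([0.405, 0.109]))
```

Request:
drive_tool --pt "0.45 4 1 -34 0" --pt "0.45 0 0 -35 0" --pt "0.45 0 0 -35 0" --pt "0.45 0 0 -30 0" --pt "0.45 0 0 -10 0" --pt "0.45 0 0 0 0" --pt "1 0 0 0 0" --pt "1 0 0 0 0" --pt "1 0 0 0 0" --pt "1 0 0 0 0" --pt "1 0 0 0 0" --pt "1 0 0 0 0" --pt "1 0 0 0 0" --pt "1 0 0 0 0" --pt "1 0 0 0 0"

```text
clock: 13.2
position: [0.5243, 0.1447, 0.0135]
ee_rot: [-3.137, -0.155, -0.002]
force: [-1.0, 1.1, 8.5]
width: 0.25
gripper_force: 20.0
```

Request:
drive_tool --pt "1 0 0 15 0" --pt "1 0 0 30 0" --pt "1 0 0 26 0" --pt "1 -20 -8 0 0" --pt "1 -25 -10 0 0" --pt "1 -25 -10 0 0" --pt "1 -12 -7 0 0" --pt "1 0 0 0 0" --pt "1 0 0 0 0" --pt "1 0 0 -25 0" --pt "1 0 0 -25 0" --pt "1 0 0 -10 0" --pt "1 0 0 -6 0" --pt "1 0 0 0 0" --pt "1 0 0 0 0"

```text
clock: 14.45
position: [0.4423, 0.1092, 0.0178]
ee_rot: [3.138, 0.154, 0.001]
force: [0.8, 0.6, 0.6]
width: 0.253
gripper_force: 20.0
```

Request:
drive_tool --pt "0.58 0 0 -1 0" --pt "0.58 0 0 0 0" --pt "0.58 0 0 0 0" --pt "0.58 0 0 0 0" --pt "0.58 0 0 0 0" --pt "0.58 0 0 15 0" --pt "0.5 0 0 30 0" --pt "0.45 0 0 35 0" --pt "0.45 20 25 20 0" --pt "0.45 25 30 0 0" --pt "0.45 25 30 0 0" --pt "0.45 25 37 0 0" --pt "0.45 0 0 0 0" --pt "0.45 0 0 0 0" --pt "0.45 0 0 0 0"

```text
clock: 15.7
position: [0.5345, 0.2283, 0.1161]
ee_rot: [3.137, 0.155, -0.001]
force: [-0.2, -0.7, -1.1]
width: 0.549
gripper_force: 0.0
```

Run:
```python
from h import *
o=observe();print(o['position'],yang(o))
for f in ('scene','wrist'):
    d=snap(f,f+'6'); print(f); [print(b) for b in blobs(d,amin=10 if f!='wrist' else 100)]
```

```text
[0.5344689  0.22829525 0.11608055] -84.34116923870127
scene
(array([313.3, 214. ]), np.int32(40), array([0.534, 0.228]))
(array([365.1, 223.5]), np.int32(10), array([0.624, 0.07 ]))
(array([361. , 231.2]), np.int32(24), array([0.588, 0.057]))
(array([317.8, 247.6]), np.int32(35), array([0.439, 0.109]))
(array([289.5, 289.7]), np.int32(91), array([0.273, 0.055]))
(array([449.2, 320.8]), np.int32(211), array([ 0.507, -0.321]))
wrist
(array([315.2, 195.6]), np.int32(545), array([0.542, 0.233]))
```

Request:
drive_tool --pt "0.45 3 3 -30 0" --pt "0.45 0 0 -35 0" --pt "0.45 0 0 -30 0" --pt "0.45 0 0 -9 0" --pt "0.45 0 0 0 0" --pt "1 0 0 0 0" --pt "1 0 0 0 0" --pt "1 0 0 0 0" --pt "1 0 0 0 0" --pt "1 0 0 0 0" --pt "1 0 0 0 0" --pt "1 0 0 0 0" --pt "1 0 0 0 0" --pt "1 0 0 0 0"

```text
clock: 16.97
position: [0.5385, 0.2322, 0.0135]
ee_rot: [-3.137, -0.155, -0.002]
force: [-2.1, -0.6, 7.5]
width: 0.249
gripper_force: 20.0
```

Request:
drive_tool --pt "1 0 0 15 0" --pt "1 0 0 30 0" --pt "1 0 0 26 0" --pt "1 -20 -25 0 0" --pt "1 -25 -30 0 0" --pt "1 -25 -30 0 0" --pt "1 -25 -30 0 0" --pt "1 -19 -25 0 0" --pt "1 0 0 0 0" --pt "1 0 0 0 0" --pt "1 0 0 -25 0" --pt "1 0 0 -20 0" --pt "1 0 0 -10 0" --pt "1 0 0 0 0" --pt "1 0 0 0 0"

```text
clock: 18.22
position: [0.4246, 0.0923, 0.0283]
ee_rot: [3.137, 0.156, -0.0]
force: [0.2, -0.1, -1.5]
width: 0.253
gripper_force: 19.9
```

Request:
drive_tool --pt "1 0 -3 0 0" --pt "1 0 0 0 0" --pt "0.5 0 0 0 0" --pt "0.5 0 0 0 0" --pt "0.5 0 0 0 0" --pt "0.5 0 0 0 0" --pt "0.5 0 0 20 0" --pt "0.5 0 0 35 0" --pt "0.5 0 30 35 0" --pt "0.5 0 35 0 0" --pt "0.5 -5 35 0 0" --pt "0.5 -7 10 0 0" --pt "0.5 0 0 0 0" --pt "0.5 0 0 0 0"

```text
clock: 19.38
position: [0.4114, 0.1963, 0.115]
ee_rot: [3.137, 0.158, -0.0]
force: [-0.6, 0.2, -0.8]
width: 0.499
gripper_force: 0.0
```

Run:
```python
from h import *
o=observe();print(o['position'],yang(o),o['joints'].round(2))
for f in ('scene','top','wrist'):
    d=snap(f,f+'7'); print(f); [print(b) for b in blobs(d,z=.02,amin=10 if f!='wrist' else 60)]
S=load('scene7');W=load('wrist7')
a=cv2.resize(S['image'][190:310,210:400],None,fx=3,fy=3,interpolation=2);b=cv2.resize(W['image'],(400,250))
im=np.zeros((600,570,3),np.uint8);im[:360]=a;im[350:,:400]=b
cv2.imwrite('pics/v7.png',im[:,:,::-1])
```

```text
[0.41143003 0.19628759 0.11499708] -84.22424138596102 [-1.2   0.39  0.83  2.15 -0.41  0.77 -1.57]
scene
(array([301.8, 195. ]), np.int32(11), array([0.57 , 0.325]))
(array([360.9, 231.4]), np.int32(27), array([0.583, 0.054]))
(array([318.8, 249.3]), np.int32(64), array([0.434, 0.098]))
(array([289.6, 289.7]), np.int32(92), array([0.271, 0.052]))
(array([449.2, 320.8]), np.int32(211), array([ 0.504, -0.321]))
top
(array([341.7, 189.6]), np.int32(27), array([0.57 , 0.025]))
(array([419.4, 203.7]), np.int32(104), array([ 0.497, -0.32 ]))
(array([297.7, 206.6]), np.int32(169), array([0.497, 0.224]))
(array([299.8, 218.2]), np.int32(12), array([0.445, 0.216]))
(array([311.7, 217.2]), np.int32(15), array([0.448, 0.163]))
(array([303. , 224.9]), np.int32(21), array([0.415, 0.202]))
(array([304.4, 239.7]), np.int32(87), array([0.349, 0.197]))
(array([338.4, 254.7]), np.int32(15), array([0.28, 0.05]))
(array([304.3, 264. ]), np.int32(17), array([0.243, 0.2  ]))
wrist
(array([432.3, 174.5]), np.int32(266), array([0.445, 0.118]))
(array([453. , 194.9]), np.int32(111), array([0.432, 0.1  ]))
(array([427.7, 225.8]), np.int32(165), array([0.407, 0.115]))
(array([207.7, 283. ]), np.int32(70), array([0.345, 0.276]))
```

View pics/v7.png

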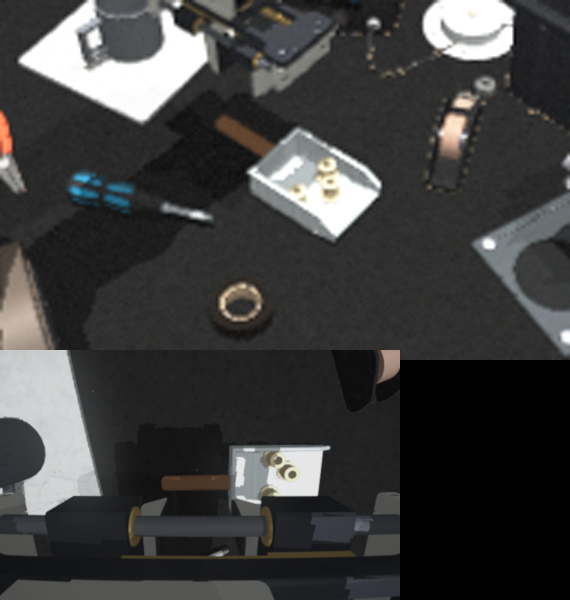

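All three bushes stand in the scoop: scene crop (299,190), (326,165), (330,187). The view also shows the cup and nut undisturbed. Now turn to take the scoop's handle.

Request:
drive_tool --pt "0.3 0 0 5 0.12" --pt "0.3 0 0 5 0.12" --pt "0.3 0 0 5 0.12" --pt "0.3 0 0 5 0.12" --pt "0.3 0 0 5 0.12" --pt "0.3 0 0 5 0.12" --pt "0.3 0 0 5 0.12" --pt "0.3 0 0 5 0.12" --pt "0.3 0 0 0 0.12" --pt "0.3 0 0 0 0.12" --pt "0.3 0 0 0 0.12" --pt "0.3 0 0 0 0.12" --pt "0.3 0 0 0 0.12" --pt "0.3 0 0 0 0" --pt "0.3 0 0 0 0" --pt "0.3 0 0 0 0"

```text
clock: 20.87
position: [0.4122, 0.1952, 0.155]
ee_rot: [2.128, 2.311, -0.0]
force: [-0.6, -0.3, -0.2]
width: 0.699
gripper_force: 0.0
```

Run:
```python
from h import *
o=observe();print(o['position'],yang(o),o['joints'].round(2))
for f,z in (('scene',.028),('wrist',.03),('top',.03)):
    d=snap(f,f+'8'); h=cv2.cvtColor(d['image'],cv2.COLOR_RGB2HSV); m=cv2.inRange(h,(5,110,40),(14,255,255))
    n,l,s,c=cv2.connectedComponentsWithStats(m)
    for i in range(1,n):
        p=onz(d,*c[i],z)
        if s[i,4]>12 and np.hypot(p[0]-.41,p[1]-.2)<.08:
            ys,xs=np.nonzero(l==i); q=np.array([onz(d,x,y,z)[:2] for x,y in zip(xs,ys)]); 
            e=np.linalg.svd(q-q.mean(0))[2][0]; t=(q-q.mean(0))@e
            print(f,s[i,4],q.mean(0),np.degrees(np.arctan2(e[1],e[0])),t.min(),t.max())
    [print(b) for b in blobs(d,z=.02,amin=10 if f!='wrist' else 60) if np.hypot(*(b[2]-[.42,.11]))<.05]
```

```text
[0.41216371 0.19520204 0.15504262] 4.718454084999122 [-0.96  0.25  0.48  2.09 -0.16  0.83 -0.3 ]
scene 111 [0.40902564 0.20293093] -83.43422716529481 -0.036563550121507735 0.03450261739208867
(array([319.4, 249.7]), np.int32(57), array([0.434, 0.096]))
wrist 1100 [0.40893723 0.21695506] -83.12654411355753 -0.023308103465638465 0.027484038534128157
```

Request:
drive_tool --pt "0.3 -2 7 -30 0.03" --pt "0.3 0 0 -35 0" --pt "0.3 0 0 -35 0" --pt "0.3 0 0 -30 0" --pt "0.3 0 0 -17 0" --pt "0.3 0 0 0 0" --pt "0.3 0 0 0 0" --pt "1 0 0 0 0" --pt "1 0 0 0 0" --pt "1 0 0 0 0" --pt "1 0 0 0 0" --pt "1 0 0 0 0" --pt "1 0 0 0 0" --pt "1 0 0 0 0" --pt "1 0 0 0 0" --pt "1 0 0 0 0" --pt "1 0 0 0 0" --pt "1 0 0 0 0" --pt "1 0 0 0 0" --pt "1 0 0 0 0" --grip_force 60

```text
clock: 22.68
position: [0.4099, 0.203, 0.0081]
ee_rot: [-2.087, -2.348, -0.0]
force: [-1.0, 0.7, 3.3]
width: 0.169
gripper_force: 60.0
```

Request:
drive_tool --pt "1 0 0 2 0" --pt "1 0 0 4 0" --pt "1 0 0 6 0" --pt "1 0 0 8 0" --pt "1 0 0 10 0" --pt "1 0 0 10 0" --pt "1 0 0 8 0" --pt "1 0 0 4 0" --pt "1 0 0 0 0" --pt "1 0 0 0 0"

```text
clock: 23.52
position: [0.41, 0.2032, 0.0603]
ee_rot: [2.086, 2.349, 0.001]
force: [0.9, -1.1, -2.7]
width: 0.17
gripper_force: 60.0
```

Run:
```python
from h import *
o=observe();print(o['position'],yang(o),o['force'],o['width'])
S=snap('scene','s9')
a=cv2.resize(S['image'][200:300,240:390],None,fx=4,fy=4,interpolation=2)
cv2.imwrite('pics/v9.png',a[:,:,::-1])
# hopper-frame plan
O=[.644,-.1731]
G=lambda y,z,x=-.006:hop(O,[x,y,z-.0188]).round(4)
for th,y,z in [(0,.180,.263),(20,.1645,.3008),(35,.145,.3245),(45,.1286,.337),(55,.1105,.3465)]: print(th,G(y,z))
```

```text
[0.40997366 0.20318052 0.06034825] 6.771577605200513 [ 0.89983786 -1.07589206 -2.65735048] 0.1695188701057813
0 [0.6814 0.0031 0.2442]
20 [ 0.6777 -0.012   0.282 ]
35 [ 0.673  -0.0309  0.3057]
45 [ 0.6691 -0.0468  0.3182]
55 [ 0.6647 -0.0644  0.3277]
```

View pics/v9.png

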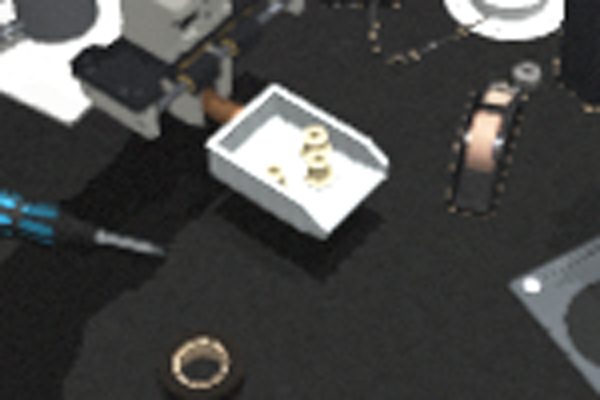

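The scoop is level with three bushes standing in it. Now to the hopper's left rim.

Request:
drive_tool --pt "1 0 0 6 0" --pt "1 0 0 12 0" --pt "1 0 0 18 0" --pt "1 3 -2 22 0" --pt "1 7 -5 25 0" --pt "1 11 -8 25 -0.02" --pt "1 15 -11 25 -0.03" --pt "1 19 -14 25 -0.04" --pt "1 22 -16 22 -0.04" --pt "1 24 -18 16 -0.04" --pt "1 24 -18 10 -0.04" --pt "1 24 -18 6 -0.04" --pt "1 24 -18 3 -0.04" --pt "1 24 -18 0 -0.03" --pt "1 22 -16 0 -0.02" --pt "1 19 -13 0 -0.02" --pt "1 14 -10 0 0" --pt "1 9 -7 0 0" --pt "1 5 -4 0 0" --pt "1 2 -2 0 0"

```text
clock: 25.23
position: [0.678, 0.0041, 0.2744]
ee_rot: [-2.474, -1.935, 0.002]
force: [-0.8, 0.1, -2.5]
width: 0.172
gripper_force: 60.0
```

Request:
drive_tool --pt "1 1 -1 0 0" --pt "1 0 0 0 0" --pt "1 0 0 0 0"

```text
clock: 25.48
position: [0.6784, 0.0047, 0.2751]
ee_rot: [-2.472, -1.937, -0.0]
force: [0.3, 0.0, -2.9]
width: 0.168
gripper_force: 60.0
```

Run:
```python
from h import *
o=observe();print(o['position'],yang(o),o['force'],o['joints'].round(2))
S=snap('scene','s10');T=snap('top','t10')
a=cv2.resize(S['image'][130:290,330:510],None,fx=2.8,fy=2.8,interpolation=2)
b=cv2.resize(T['image'][110:220,310:430],None,fx=2.3,fy=2.3,interpolation=2)
im=np.zeros((448,790,3),np.uint8);im[:a.shape[0],:a.shape[1]]=a;im[:b.shape[0],510:510+b.shape[1]]=b
cv2.imwrite('pics/v10.png',im[:,:,::-1])
```

```text
[0.67843884 0.00470449 0.27514863] -13.831096268952694 [ 0.27437395  0.03211157 -2.87434244] [-0.47  0.54  0.65  1.39 -0.33  1.31 -0.05]
```

View pics/v10.png

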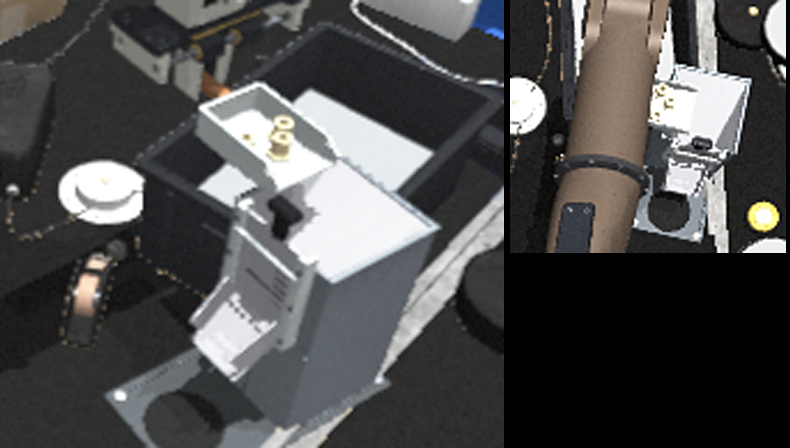

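Request:
drive_tool --pt "1 1 0 -6 0" --pt "1 1 -1 -8 0" --pt "1 0 0 -6 0" --pt "1 0 0 -3 0" --pt "1 0 0 -2 0" --pt "1 0 0 0 0" --pt "1 0 0 0 0"

```text
clock: 26.17
position: [0.6809, 0.0029, 0.25]
ee_rot: [2.473, 1.937, -0.0]
force: [-0.4, 0.3, -2.4]
width: 0.167
gripper_force: 60.0
```

Request:
drive_tool --pt "1 0 0 0 0" --pt "1 0 0 0 0" --pt "1 0 0 0 0" --pt "1 0 0 0 0" --grip_force 8

```text
clock: 26.5
position: [0.6811, 0.0029, 0.2504]
ee_rot: [2.473, 1.937, 0.001]
force: [0.4, -0.9, -1.4]
width: 0.175
gripper_force: 8.0
```

Request:
drive_tool --pt "1 0 -3 7 0" --pt "1 -1 -3 8 0" --pt "1 -1 -3 8 0" --pt "1 0 0 0 0" --pt "1 0 0 0 0"

```text
clock: 26.92
position: [0.6794, -0.007, 0.2743]
ee_rot: [2.473, 1.935, 0.002]
force: [0.1, -0.7, -0.4]
width: 0.172
gripper_force: 8.0
```

Run:
```python
from h import *
o=observe();print(o['position'],yang(o),o['force'],o['ft_torque'],o['width'])
S=snap('scene','s11')
a=cv2.resize(S['image'][130:250,370:510],None,fx=4,fy=4,interpolation=2)
cv2.imwrite('pics/v11.png',a[:,:,::-1])
[print(b) for b in blobs(S,z=.25,amin=6)]
```

```text
[ 0.67935839 -0.00698129  0.2743266 ] -13.921063519422216 [ 0.11660863 -0.72042174 -0.37801304] [-0.27812979  0.0448395   0.00985332] 0.1718312810732364
(array([318.7, 107.3]), np.int32(3104), array([0.774, 0.438]))
(array([430.3, 187.5]), np.int32(95), array([ 0.672, -0.105]))
(array([522.2, 187.3]), np.int32(21), array([ 0.847, -0.284]))
(array([420.2, 187.6]), np.int32(9), array([ 0.653, -0.085]))
(array([363.9, 223.9]), np.int32(10), array([ 0.439, -0.064]))
(array([360.8, 231.5]), np.int32(26), array([ 0.414, -0.075]))
```

Request:
drive_tool --pt "1 -1 -4 6 0" --pt "1 -1 -4 6 0" --pt "1 -1 -5 6 0" --pt "1 -1 -5 6 0" --pt "1 -1 -5 5 0" --pt "1 -1 -5 5 0" --pt "1 0 0 0 0" --pt "1 0 0 0 0"

```text
clock: 27.63
position: [0.673, -0.0348, 0.3076]
ee_rot: [2.474, 1.935, 0.001]
force: [0.8, -0.5, -0.7]
width: 0.173
gripper_force: 8.0
```

Run:
```python
from h import *
o=observe();print(o['position'],yang(o),o['force'],o['ft_torque'],o['width'])
S=snap('scene','s12')
[print(b) for b in blobs(S,z=.25,amin=6)]
```

```text
[ 0.6730185  -0.0348193   0.30757004] -13.921457163367373 [ 0.78096368 -0.54396519 -0.72195995] [-0.34147994  0.02010605 -0.03469862] 0.1726296040267062
(array([318.8, 107.4]), np.int32(3130), array([0.774, 0.437]))
(array([278.1, 110.6]), np.int32(7), array([0.656, 0.528]))
(array([224.6, 138.3]), np.int32(20), array([0.417, 0.516]))
(array([219.5, 156.5]), np.int32(128), array([0.348, 0.442]))
(array([207. , 155.5]), np.int32(6), array([0.324, 0.474]))
(array([213., 165.]), np.int32(7), array([0.31 , 0.419]))
(array([222.8, 174.8]), np.int32(6), array([0.304, 0.357]))
(array([204.3, 180.4]), np.int32(13), array([0.252, 0.374]))
(array([218.2, 182.5]), np.int32(35), array([0.275, 0.337]))
(array([522.2, 187.3]), np.int32(21), array([ 0.847, -0.284]))
(array([363.7, 223.6]), np.int32(11), array([ 0.44 , -0.063]))
(array([446.4, 226.2]), np.int32(8), array([ 0.575, -0.214]))
(array([360.9, 231.4]), np.int32(27), array([ 0.415, -0.075]))
```

Request:
drive_tool --pt "1 -1 -5 4 0" --pt "1 -1 -5 4 0" --pt "1 -1 -5 4 0" --pt "1 -1 -5 3 0" --pt "1 -1 -5 3 0" --pt "1 0 0 0 0" --pt "1 0 0 0 0" --pt "1 0 0 0 0" --pt "1 0 0 0 0"

```text
clock: 28.43
position: [0.6679, -0.0585, 0.3248]
ee_rot: [-2.472, -1.937, 0.0]
force: [-0.7, -0.2, -1.2]
width: 0.174
gripper_force: 8.0
```

Run:
```python
from h import *
o=observe();print(o['position'],yang(o),o['force'],o['ft_torque'],o['width'])
S=snap('scene','s13')
a=cv2.resize(S['image'][130:290,350:510],None,fx=3.5,fy=3.5,interpolation=2)
cv2.imwrite('pics/v13.png',a[:,:,::-1])
```

```text
[ 0.6678824  -0.05853481  0.32475053] -13.835533516437613 [-0.66902519 -0.19242453 -1.15829012] [-0.03708411  0.01637676  0.03858604] 0.17360529854352116
```

View pics/v13.png

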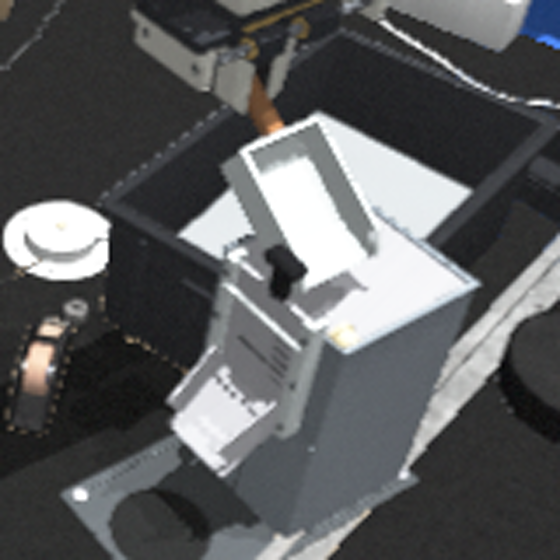

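The scoop is empty, tipped over the left rim, and one bush is visible inside the hopper at crop (340,333). I'll retrace to level.

Request:
drive_tool --pt "1 1 5 -3 0" --pt "1 1 5 -3 0" --pt "1 1 5 -4 0" --pt "1 1 5 -4 0" --pt "1 1 5 -4 0" --pt "1 1 5 -5 0" --pt "1 1 5 -5 0" --pt "1 1 5 -6 0" --pt "1 1 5 -6 0" --pt "1 1 4 -6 0" --pt "1 1 4 -6 0" --pt "1 1 3 -8 0" --pt "1 1 3 -8 0" --pt "1 0 3 -7 0" --pt "1 0 0 -1 0" --pt "1 0 0 0 0"

```text
clock: 29.82
position: [0.6806, 0.0033, 0.2483]
ee_rot: [-2.472, -1.937, 0.001]
force: [-0.1, -0.5, -0.9]
width: 0.174
gripper_force: 8.0
```

Request:
drive_tool --pt "1 0 0 0 0" --pt "1 0 0 0 0" --pt "1 0 0 0 0" --pt "1 0 0 0 0" --grip_force 60

```text
clock: 30.15
position: [0.681, 0.0027, 0.2494]
ee_rot: [2.474, 1.936, 0.001]
force: [-0.4, 0.3, -0.9]
width: 0.166
gripper_force: 60.0
```

Request:
drive_tool --pt "1 0 5 8 0" --pt "1 0 8 14 0" --pt "1 -4 10 10 0" --pt "1 -10 12 5 0.02" --pt "1 -18 16 0 0.04" --pt "1 -24 18 0 0.04" --pt "1 -24 18 0 0.04" --pt "1 -24 18 0 0.04" --pt "1 -24 18 0 0.04" --pt "1 -24 18 -5 0.04" --pt "1 -24 18 -10 0.04" --pt "1 -24 16 -20 0.04" --pt "1 -24 12 -25 0.02" --pt "1 -24 8 -30 0" --pt "1 -20 4 -30 0" --pt "1 -14 0 -30 0" --pt "1 -8 0 -30 0" --pt "1 -2 0 -20 0" --pt "1 0 0 0 0" --pt "1 0 0 0 0"

```text
clock: 31.82
position: [0.3888, 0.2022, 0.0864]
ee_rot: [-2.086, -2.349, 0.001]
force: [0.3, 0.6, -0.1]
width: 0.17
gripper_force: 60.0
```

Request:
drive_tool --pt "1 10 0 -10 0" --pt "1 8 0 -15 0" --pt "1 0 0 -15 0" --pt "1 0 0 -15 0" --pt "1 0 0 -10 0" --pt "1 0 0 -5 0" --pt "1 0 0 -3 0" --pt "1 0 0 0 0" --pt "1 0 0 0 0"

```text
clock: 32.57
position: [0.4074, 0.2023, 0.0137]
ee_rot: [2.087, 2.348, 0.002]
force: [0.7, -0.4, -0.3]
width: 0.168
gripper_force: 60.0
```

Request:
drive_tool --pt "1 0 0 0 0" --pt "1 0 0 0 0" --pt "1 0 0 -2 0" --pt "1 0 0 -2 0" --pt "1 0 0 -1 0" --pt "1 0 0 0 0" --grip_force 5

```text
clock: 33.07
position: [0.407, 0.2022, 0.008]
ee_rot: [2.086, 2.349, 0.001]
force: [0.4, 1.3, 0.9]
width: 0.174
gripper_force: 5.0
```

Request:
drive_tool --pt "0.5 0 0 0 0" --pt "0.5 0 0 0 0" --pt "0.5 0 0 0 0" --pt "0.5 0 0 0 0" --pt "0.4 0 0 0 0" --pt "0.4 0 0 15 0" --pt "0.4 0 0 30 0" --pt "0.4 0 0 35 0.1" --pt "0.4 -5 20 35 0.12" --pt "0.4 -5 30 30 0.12" --pt "0.4 -5 30 0 0.12" --pt "0.4 -5 30 0 0.12" --pt "0.4 -5 30 0 0.12" --pt "0.4 -5 30 0 0.12" --pt "0.4 -5 20 0 0.12" --pt "0.4 0 10 0 0.12" --pt "0.4 0 0 0 0.12" --pt "0.4 0 0 0 0.12" --pt "0.4 0 0 0 0.08" --pt "0.4 0 0 0 0"

```text
clock: 34.73
position: [0.372, 0.4009, 0.1521]
ee_rot: [-0.109, -3.139, 0.001]
force: [-0.4, 0.8, -0.2]
width: 0.594
gripper_force: 0.0
```

Request:
drive_tool --pt "0.4 0 0 0 0" --pt "0.4 0 0 0 0"

```text
clock: 34.9
position: [0.372, 0.401, 0.1523]
ee_rot: [-0.119, -3.139, 0.0]
force: [-0.3, 0.4, 0.5]
width: 0.601
gripper_force: 0.0
```

Run:
```python
from h import *
np.set_printoptions(precision=4,suppress=True)
o=observe();print(o['position'],yang(o),o['joints'].round(2))
for f in ('scene','top','wrist'):
    d=snap(f,f+'14'); im=d['image']
    # board mask -> cup = dark blob inside board hull
    g=cv2.cvtColor(im,cv2.COLOR_RGB2HSV); m=cv2.inRange(g,(0,0,150),(180,40,255)); 
    n,l,s,c=cv2.connectedComponentsWithStats(m)
    for i in range(1,n):
        p=onz(d,*c[i],.008)
        if s[i,4]>150 and np.hypot(p[0]-.44,p[1]-.42)<.1:
            ct=max(cv2.findContours((l==i).astype(np.uint8),0,2)[0],key=cv2.contourArea)
            print(f,s[i,4],p, [onz(d,*q[0],.008)[:2].round(3).tolist() for q in cv2.approxPolyDP(ct,4,True)])
W=load('wrist14'); print(proj(W,[.363,.418,.072]),proj(W,[.423,.416,.082]))
cv2.imwrite('pics/v14.png',W['image'][:,:,::-1])
# scoop / bushes check
S=load('scene14'); [print(b) for b in blobs(S,z=.02,amin=8)]
```

```text
[0.372  0.401  0.1523] 85.64391208543442 [-1.    0.38  0.11  1.86 -0.05  0.9   0.63]
scene 1112 [0.4581 0.3902 0.008 ] [[0.519, 0.548], [0.49, 0.534], [0.508, 0.489], [0.456, 0.399], [0.402, 0.388], [0.367, 0.417], [0.363, 0.371], [0.342, 0.365], [0.354, 0.314], [0.563, 0.367]]
top 833 [0.4878 0.4042 0.008 ] [[0.518, 0.545], [0.47, 0.418], [0.457, 0.436], [0.415, 0.4], [0.451, 0.395], [0.419, 0.368], [0.427, 0.337], [0.351, 0.333], [0.36, 0.311], [0.56, 0.363]]
wrist 22135 [0.3757 0.4215 0.008 ] [[0.313, 0.498], [0.353, 0.316], [0.41, 0.325], [0.414, 0.308], [0.429, 0.296], [0.432, 0.325], [0.409, 0.341], [0.412, 0.345], [0.436, 0.344], [0.438, 0.383], [0.406, 0.392], [0.388, 0.419], [0.362, 0.42], [0.36, 0.43], [0.373, 0.437], [0.391, 0.437], [0.407, 0.457], [0.442, 0.467], [0.445, 0.496], [0.418, 0.501], [0.418, 0.522]]
wrist 235 [0.3993 0.4288 0.008 ] [[0.39, 0.433], [0.391, 0.424], [0.409, 0.424], [0.409, 0.433]]
wrist 1284 [0.4289 0.4251 0.008 ] [[0.42, 0.449], [0.418, 0.415], [0.437, 0.389], [0.439, 0.408], [0.43, 0.399], [0.424, 0.408], [0.438, 0.415], [0.442, 0.449]]
wrist 1763 [0.4875 0.3683 0.008 ] [[0.468, 0.34], [0.502, 0.347], [0.506, 0.408], [0.492, 0.392], [0.471, 0.383]]
wrist 271 [0.4884 0.4845 0.008 ] [[0.481, 0.494], [0.48, 0.477], [0.497, 0.476], [0.502, 0.481], [0.494, 0.485], [0.496, 0.492]]
wrist 156 [0.5066 0.4564 0.008 ] [[0.509, 0.465], [0.499, 0.459], [0.509, 0.445]]
[343.7239 198.2324] [346.803  285.4089]
(array([364.2, 223.3]), np.int32(14), array([0.619, 0.07 ]))
(array([360.9, 231.4]), np.int32(25), array([0.583, 0.054]))
(array([289.6, 289.7]), np.int32(92), array([0.271, 0.052]))
(array([449.2, 320.8]), np.int32(211), array([ 0.504, -0.321]))
```

View pics/v14.png

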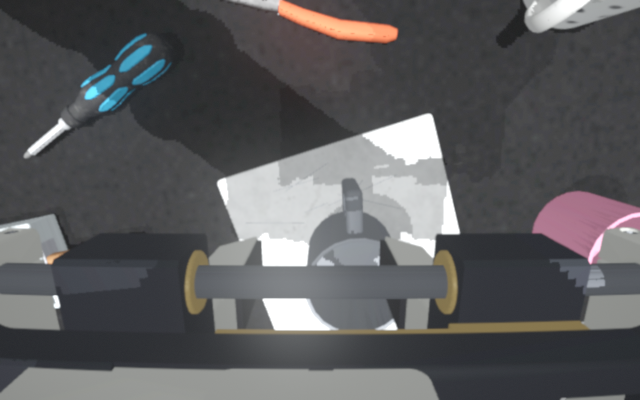

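Last picture: the cup handle runs from its outer end (349,182) to the cup wall at about (354,232), and the cup is still upright on the board.

Run:
```python
from h import *
np.set_printoptions(precision=4,suppress=True)
W=load('wrist14')
for p in [(349,182),(352,206),(354,230)]: print(p,onz(W,*p,.072),onz(W,*p,.068))
# handle in scene: c1 crop (104..145,105..170) -> dark edges in scene14 board area; white gap seen -> report cup center from rim blob in wrist
T=load('top14'); g=cv2.cvtColor(T['image'],cv2.COLOR_RGB2GRAY)
print(proj(T,[.423,.416,.08]),proj(T,[.363,.418,.07]))
W2=cv2.cvtColor(W['image'],cv2.COLOR_RGB2GRAY)
for r in (188,194,200,208,216): print(r,W2[r,330:372:2])
```

```text
(349, 182) [0.3521 0.4222 0.072 ] [0.3528 0.4225 0.068 ]
(352, 206) [0.3689 0.4233 0.072 ] [0.3699 0.4236 0.068 ]
(354, 230) [0.3862 0.4238 0.072 ] [0.3875 0.4241 0.068 ]
[252.6651 222.8545] [252.5697 237.0111]
188 [213 212 212 212 212 209 139 106 107 109 109 109 109 109 110 159 178 175
 171 172 175]
194 [216 216 215 215 209 207 151 117 114 122 126 126 125 125 123 118 150 180
 181 180 178]
200 [215 216 214 211 207 205 166 139 126 136 140 138 126 126 122 118 135 170
 172 171 176]
208 [211 212 210 190 177 169 149 133 116 118 122 122 122 121 120 118 134 176
 177 178 176]
216 [125 113 113 112 112 110 111 114 127 146 157 156 154 151 149 141 122 107
 108 108 114]
```

Request:
drive_tool --pt "0.4 -4 8 0 0" --pt "0.4 -6 13 0 0" --pt "0.4 0 0 -30 0" --pt "0.4 0 0 -35 0" --pt "0.4 0 0 -30 0" --pt "0.4 0 0 -15 0" --pt "0.4 0 0 -5 0" --pt "0.4 0 0 0 0" --pt "1 0 0 0 0" --pt "1 0 0 0 0" --pt "1 0 0 0 0" --pt "1 0 0 0 0" --pt "1 0 0 0 0" --pt "1 0 0 0 0" --pt "1 0 0 0 0" --pt "1 0 0 0 0" --pt "1 0 0 0 0" --pt "1 0 0 0 0" --pt "1 0 0 0 0" --pt "1 0 0 0 0" --grip_force 40

```text
clock: 36.72
position: [0.362, 0.4224, 0.0375]
ee_rot: [0.114, 3.139, 0.0]
force: [-0.9, 1.3, 4.5]
width: 0.126
gripper_force: 39.3
```

Request:
drive_tool --pt "1 0 0 3 0" --pt "1 0 0 8 0" --pt "1 0 0 15 0" --pt "1 0 0 20 0" --pt "1 0 -4 20 0" --pt "1 5 -10 20 0" --pt "1 7 -18 15 0" --pt "1 8 -26 8 0" --pt "1 8 -32 0 0" --pt "1 8 -34 0 0" --pt "1 8 -36 0 0" --pt "1 8 -36 0 -0.02" --pt "1 6 -36 0 -0.02" --pt "1 0 -36 0 -0.02" --pt "1 -4 -36 0 -0.02" --pt "1 -5 -36 0 -0.02" --pt "1 -6 -36 0 -0.02" --pt "1 -6 -34 0 -0.02" --pt "1 -6 -32 0 -0.02" --pt "1 -4 -26 0 0"

```text
clock: 38.38
position: [0.3878, -0.0482, 0.1468]
ee_rot: [-0.37, -3.12, -0.0]
force: [0.6, 0.8, -0.9]
width: 0.127
gripper_force: 39.3
```

Request:
drive_tool --pt "1 -2 -16 -10 0" --pt "1 0 -8 -20 0" --pt "1 0 -4 -20 0" --pt "1 0 0 -20 0" --pt "1 0 0 -20 0" --pt "1 0 0 0 0" --pt "1 0 0 0 0" --pt "1 0 0 0 0"

```text
clock: 39.05
position: [0.3874, -0.0739, 0.0572]
ee_rot: [0.365, 3.12, 0.0]
force: [0.9, 1.0, -0.7]
width: 0.13
gripper_force: 39.3
```

Run:
```python
from h import *
np.set_printoptions(precision=4,suppress=True)
o=observe();print(o['position'],yang(o),o['force'],o['width'],o['joints'].round(2))
for f in('scene','top','wrist'): snap(f,f+'15')
T=load('top15');W=load('wrist15')
# predicted cup rim centre, dark-blob in top near there; disc in wrist/top
def dark(d,p,z,rad,lo):
    u=proj(d,p); g=cv2.cvtColor(d['image'],cv2.COLOR_RGB2GRAY); print(u)
    x,y=u.astype(int); return g[max(0,y-rad):y+rad:2,max(0,x-rad):x+rad:2]
ang=np.radians(yang(o)-90); ax=o['position']+.0605*np.array([np.cos(ang),np.sin(ang),0])
print('axis est',ax); print(dark(load('scene15'),[ax[0],ax[1],o['position'][2]+.045],0,20,0))
```

```text
[ 0.3874 -0.0739  0.0572] 76.6471063954772 [ 0.8925  0.955  -0.6782] 0.1296198787792492 [-0.19  0.33  0.3   2.32 -0.2   0.51  1.61]
axis est [ 0.4462 -0.0878  0.0572]
[369.017  264.3258]
[[ 68  68  63  68  69  72  71  58  73 128  79  57  47  48  48  49  50  47
   48  48]
 [ 51  54  58  57  55  57  57  92 127  99 164 163  47  48  46  44  45  46
   46  45]
 [108  89  78  82  92 128 128 109  54 100 183 184 172  50  50  43  48  46
   48  42]
 [100 103 107 107 107  75  51  19  33 165 183 183 249 230  45  50  46  47
   37  38]
 [ 20  21  18  25  22  16  17  21  98 178 201 255 255 251  48  46  43  44
   44  43]
 [ 18  22  19  22  16  16  22  72 213 255 255 254 223 140  62  41  42  43
   38  40]
 [105  80  78  72  29  72 175 255 255 254 236 143 127  73 121  94  41  42
   41  39]
 [184 183 183 207 239 255 255 255 246 145 151 137  76  75  73 112 112  36
   40  40]
 [199 229 238 254 255 255 246 141 151 150 151 134  77  74  69  69 121  42
   43  77]
 [184 255 255 255 246 148 147 150 150 149 152 126  74  72  69  70  70 120
  115  98]
 [126 194 241 150 150 144 149 149 151 150 150 115  75  73  68  69  64 163
  100 109]
 [127 129 142 128 143 151 150 150 150 149 149 124  76  74  72  69  70 161
  109 110]
 [126 129 122 121 146 149 149 151 150 148 150 115  76  72  71  65 115 109
  110 110]
 [ 89 128 125 120 146 150 149 151 153 139  96  80  83  86  70  79 137 109
  113  98]
 [ 31  92 127 124 150 149 150 141  98  81  79  77  78 113  72 120  82 120
   79  54]
 [ 34  30  93 187 152 143  97  80  79  79  81  78  78  78  78  81  81  73
   60  58]
 [ 31  36  43 129 124  79  78  81  78  79  76  80  80  80  77  76  79  74
   60  60]
 [ 33  48  49  48  77  78  82  80  80  76  77  80  80  77  77 101 106  81
   68  60]
 [ 76  74  77  68  50  80  78  78  77  79  78  78  79  80  77 106  86  90
   67  59]
 [ 86  63  94 126  76  79  78  79  79  77  79  79  78  81  77 128  72  53
   96  56]]
```

Request:
drive_tool --pt "1 0 -10 -3 -0.01" --pt "1 0 -15 -6 0" --pt "1 0 -10 -6 0" --pt "1 0 0 -1 0" --pt "1 5 -1 0 0" --pt "1 12 -3 0 0" --pt "1 15 -3 0 0" --pt "1 15 -3 0 0" --pt "1 10 -3 0 0" --pt "1 7 -2 0 0" --pt "1 3 -1 0 0" --pt "1 0 0 0 0" --pt "1 0 0 0 0"

```text
clock: 40.28
position: [0.4533, -0.1246, 0.0402]
ee_rot: [-0.381, -3.118, -0.0]
force: [-0.5, -0.1, -0.8]
width: 0.125
gripper_force: 39.3
```

Request:
drive_tool --pt "1 1 0 -2 0" --pt "1 0 0 -2 0" --pt "1 0 0 -1 0" --pt "1 0 0 0 0" --pt "1 0 0 0 0" --pt "0.5 0 0 0 0" --pt "0.5 0 0 0 0" --pt "0.5 0 0 0 0" --pt "0.5 0 0 0 0" --pt "0.5 0 0 0 0" --pt "0.5 0 0 15 0" --pt "0.5 0 0 30 0" --pt "0.3 -5 0 35 0" --pt "0.3 -5 0 40 0" --pt "0.3 0 0 40 0" --pt "0.2 0 0 40 0" --pt "0.1 0 0 40 0" --pt "0 0 0 40 0" --pt "0 0 0 30 0" --pt "0 0 0 0 0"

```text
clock: 41.95
position: [0.4474, -0.1256, 0.3514]
ee_rot: [0.38, 3.109, 0.001]
force: [1.3, -0.1, -0.3]
width: 0.986
gripper_force: 0.0
```

Run:
```python
from h import *
np.set_printoptions(precision=4,suppress=True)
o=observe();print(o['position'],yang(o),o['force'],o['joints'].round(2))
for f in('scene','top','wrist'): snap(f,f+'16')
W=load('wrist16');T=load('top16')
print('wrist proj rim',proj(W,[.513,-.1407,.08]),proj(W,[.4543,-.126,.07]), 'T',proj(T,[.513,-.1407,.08]))
g=cv2.cvtColor(W['image'],cv2.COLOR_RGB2GRAY)
c=cv2.HoughCircles(cv2.medianBlur(g,3),cv2.HOUGH_GRADIENT,1.2,40,param1=120,param2=25,minRadius=25,maxRadius=60)
if c is not None:
    for x,y,r in c[0][:8]: print(x,y,r,onz(W,x,y,.08))
```

```text
[ 0.4474 -0.1256  0.3514] 76.06641803257179 [ 1.2744 -0.1361 -0.3006] [-0.21  0.06  0.4   1.77 -0.03  1.31  1.52]
wrist proj rim [320.5192 226.7371] [320.6203 177.0198] T [381.3676 198.9888]
63.000004 65.4 56.68 [ 0.254  -0.3815  0.08  ]
156.6 153.0 57.760002 [ 0.3772 -0.3078  0.08  ]
103.8 39.0 31.48 [ 0.2405 -0.3241  0.08  ]
322.2 228.6 28.6 [ 0.5159 -0.1393  0.08  ]
484.2 285.0 52.72 [0.6432 0.0486 0.08  ]
149.40001 53.4 42.160004 [ 0.2692 -0.2783  0.08  ]
52.2 23.400002 47.440002 [ 0.2077 -0.3771  0.08  ]
102.600006 79.8 26.2 [ 0.2817 -0.3412  0.08  ]
```

Cup rim circle in the wrist view at (322,229) gives (0.516,-0.139), within 3 mm of the spout. On to the shutter.

Request:
drive_tool --pt "0.2 8 -2 0 -0.12" --pt "0.2 11 -3 0 -0.12" --pt "0.2 11 -3 0 -0.12" --pt "0.2 11 -3 0 -0.12" --pt "0.2 11 -3 0 -0.12" --pt "0.2 11 -3 0 -0.12" --pt "0.2 11 -3 0 -0.12" --pt "0.2 11 -3 0 -0.12" --pt "0.2 11 -3 0 -0.12" --pt "0.2 11 -3 0 -0.12" --pt "0.2 11 -2 0 -0.12" --pt "0.2 11 -2 0 -0.12" --pt "0.2 10 0 0 -0.12" --pt "0.2 0 0 0 -0.01" --pt "0.2 0 0 0 0" --pt "0.2 0 0 0 0" --pt "0.2 0 0 0 0"

```text
clock: 43.52
position: [0.5832, -0.1579, 0.345]
ee_rot: [-2.471, -1.939, 0.001]
force: [-0.2, 0.4, 0.3]
width: 0.802
gripper_force: 0.0
```

Request:
drive_tool --pt "0.2 3 -1 -20 0" --pt "0.2 0 0 -30 0" --pt "0.2 0 0 -30 0" --pt "0.2 0 0 -12 0" --pt "0.2 0 0 -4 0" --pt "0.2 0 0 0 0" --pt "1 0 0 0 0" --pt "1 0 0 0 0" --pt "1 0 0 0 0" --pt "1 0 0 0 0" --pt "1 0 0 0 0" --pt "1 0 0 0 0" --pt "1 0 0 0 0" --pt "1 0 0 0 0" --pt "1 0 0 0 0" --pt "1 0 0 0 0" --pt "1 0 0 0 0" --pt "1 0 0 0 0" --pt "1 0 0 0 0" --pt "1 0 0 0 0" --grip_force 45

```text
clock: 45.18
position: [0.5868, -0.1587, 0.2493]
ee_rot: [-2.473, -1.937, 0.0]
force: [-2.2, 1.5, 2.4]
width: 0.187
gripper_force: 45.0
```

Request:
drive_tool --pt "1 0 0 3 0" --pt "1 0 0 5 0" --pt "1 0 0 6 0" --pt "1 0 0 6 0" --pt "1 0 0 6 0" --pt "1 0 0 6 0" --pt "1 0 0 6 0" --pt "1 0 0 5 0" --pt "1 0 0 4 0" --pt "1 0 0 3 0" --pt "1 0 0 0 0" --pt "1 0 0 0 0" --pt "1 0 0 0 0" --pt "1 0 0 0 0"

```text
clock: 46.35
position: [0.5869, -0.1587, 0.3002]
ee_rot: [-2.473, -1.937, -0.001]
force: [-5.2, 0.8, 1.4]
width: 0.19
gripper_force: 45.0
```

Run:
```python
from h import *
o=observe();print(o['position'],o['force'],o['width'])
S=snap('scene','s17');[print(b) for b in blobs(S,z=.02,amin=5)]
# grip line: long line vs bar positions in scene for h=50 etc.
O=[.644,-.1731]
g=cv2.cvtColor(S['image'],cv2.COLOR_RGB2GRAY)
for z in range(140,300,8):
    u=proj(S,hop(O,[-.062,-.012,z/1000])); print(z,u.round(),g[int(u[1]+.5),int(u[0]+.5)],end=' ; ')
```

```text
[ 0.58685753 -0.15871303  0.30024488] [-5.22498687  0.81169315  1.42731916] 0.18978677014893783
(array([363.5, 224. ]), np.int32(6), array([0.615, 0.069]))
(array([360.8, 231.5]), np.int32(26), array([0.583, 0.054]))
(array([397.7, 269.2]), np.int32(47), array([ 0.545, -0.124]))
(array([289.3, 287.1]), np.int32(15), array([0.277, 0.059]))
(array([449.3, 320.9]), np.int32(213), array([ 0.504, -0.322]))
(array([423.4, 339.8]), np.int32(5), array([ 0.412, -0.303]))
140 [425. 244.] 152 ; 148 [425. 242.] 152 ; 156 [426. 241.] 149 ; 164 [426. 239.] 146 ; 172 [427. 237.] 146 ; 180 [427. 235.] 149 ; 188 [428. 233.] 140 ; 196 [428. 231.] 115 ; 204 [429. 228.] 108 ; 212 [430. 226.] 125 ; 220 [430. 224.] 90 ; 228 [431. 222.] 88 ; 236 [431. 220.] 102 ; 244 [432. 218.] 94 ; 252 [432. 215.] 96 ; 260 [433. 213.] 81 ; 268 [434. 211.] 96 ; 276 [434. 209.] 105 ; 284 [435. 206.] 110 ; 292 [435. 204.] 110 ;
```

Request:
drive_tool --pt "1 0 0 0 0" --pt "1 0 0 0 0" --pt "1 0 0 0 0" --pt "1 0 0 0 0" --pt "1 0 0 0 0" --pt "1 0 0 0 0" --pt "1 0 0 0 0" --pt "1 0 0 0 0" --pt "1 0 0 0 0" --pt "1 0 0 0 0" --pt "1 0 0 0 0" --pt "1 0 0 0 0"

```text
clock: 47.4
position: [0.5868, -0.1587, 0.3002]
ee_rot: [-2.473, -1.937, -0.001]
force: [-4.5, 2.8, 1.6]
width: 0.189
gripper_force: 45.0
```

Run:
```python
from h import *
o=observe();print(o['position'],o['force'])
def reg(d,poly):
    m=np.zeros(d['image'].shape[:2],np.uint8); cv2.fillPoly(m,[np.array(poly).astype(np.int32)],1)
    h=cv2.cvtColor(d['image'],cv2.COLOR_RGB2HSV); b=cv2.inRange(h,(15,45,90),(32,255,255))*m
    n,l,s,c=cv2.connectedComponentsWithStats(b); return [(c[i].round(),s[i,4]) for i in range(1,n) if s[i,4]>2]
O=[.644,-.1731]
rim=[[-.053,-.06],[.075,-.06],[.075,.06],[-.053,.06]]; t=np.linspace(0,6.28,24)
for f in('scene','top','wrist'):
    d=snap(f,f+'18')
    print(f,'hopper',reg(d,[proj(d,hop(O,[*p,.238])) for p in rim]),'cup',reg(d,[proj(d,[.515+.04*np.cos(a),-.14+.04*np.sin(a),.08]) for a in t]))
```

```text
[ 0.58683688 -0.15871949  0.30020858] [-4.53487244  2.82086828  1.6342339 ]
scene hopper [] cup [(array([398., 269.]), np.int32(45))]
top hopper [(array([408., 144.]), np.int32(5)), (array([405., 152.]), np.int32(3)), (array([407., 161.]), np.int32(3)), (array([401., 166.]), np.int32(4)), (array([401., 172.]), np.int32(5))] cup [(array([378., 196.]), np.int32(31)), (array([376., 202.]), np.int32(8))]
wrist hopper [(array([367., 279.]), np.int32(379))] cup [(array([247., 157.]), np.int32(161)), (array([265., 176.]), np.int32(5))]
```

Request:
drive_tool --pt "0.2 0 0 0 0" --pt "0.2 0 0 0 0" --pt "0.2 0 0 0 0" --pt "0.2 0 0 0 0" --pt "0.2 0 0 0 0" --pt "0.2 0 0 0 0" --pt "0.2 0 0 0 0" --pt "0.2 0 0 20 0" --pt "0.2 0 0 35 0" --pt "0.2 0 0 35 0" --pt "0.2 0 0 35 0" --pt "0.2 -20 -20 0 0" --pt "0.2 -20 -30 0 0" --pt "0.2 -10 -30 0 0" --pt "0.2 0 0 0 0" --pt "0.2 0 0 0 0" --pt "0.2 0 0 0 0"

```text
clock: 48.97
position: [0.5373, -0.2384, 0.4242]
ee_rot: [-2.473, -1.937, -0.001]
force: [0.7, 0.6, -0.1]
width: 0.801
gripper_force: 0.0
```

```bash
cat >> h.py <<'E'
def reg(d,poly,lo=(15,45,90)):
    m=np.zeros(d['image'].shape[:2],np.uint8); cv2.fillPoly(m,[np.array(poly).astype(np.int32)],1)
    h=cv2.cvtColor(d['image'],cv2.COLOR_RGB2HSV); b=cv2.inRange(h,lo,(32,255,255))*m
    n,l,s,c=cv2.connectedComponentsWithStats(b); return [(c[i].round(),s[i,4]) for i in range(1,n) if s[i,4]>2]
OH=[.644,-.1731]
E
python3 - <<'E'
from h import *
o=observe();print(o['position'],o['force'])
t=np.linspace(0,6.28,24)
polys={'hop':[[-.053,-.06,.238],[.075,-.06,.238],[.075,.06,.238],[-.053,.06,.238]],'nose':[[-.12,-.033,.12],[-.06,-.033,.16],[-.06,.033,.16],[-.12,.033,.12]]}
for f in('scene','top','wrist'):
    d=snap(f,f+'19')
    for k,p in polys.items():
        q=[proj(d,hop(OH,a)) for a in p]; print(f,k,np.array(q).mean(0).round(),reg(d,q))
    print(f,'cup',reg(d,[proj(d,[.515+.04*np.cos(a),-.14+.04*np.sin(a),.08]) for a in t]))
    if f!='wrist': print('h: head top',proj(d,hop(OH,[-.06,0,.333])))
E
```

```text
[ 0.53731304 -0.23837672  0.42418804] [ 0.69982565  0.59302338 -0.14373287]
scene hop [449. 207.] []
scene nose [414. 246.] []
scene cup [(array([398., 269.]), np.int32(49))]
h: head top [435.73837348 188.40890663]
top hop [395. 158.] []
top nose [386. 186.] []
top cup [(array([380., 197.]), np.int32(42)), (array([377., 202.]), np.int32(9))]
h: head top [396.0073439  168.88405737]
wrist hop [426.  90.] []
wrist nose [320.  97.] [(array([298.,  91.]), np.int32(13)), (array([298., 107.]), np.int32(54))]
wrist cup [(array([281.,  91.]), np.int32(130)), (array([298.,  91.]), np.int32(13)), (array([298., 107.]), np.int32(54))]
```

Hopper and nose are clear of brass in all three views, and the brass shows only inside the cup. Now shut the shutter.

Request:
drive_tool --pt "0.2 20 30 0 0" --pt "0.2 20 30 0 0" --pt "0.2 10 20 0 0" --pt "0.2 0 0 0 0" --pt "0.2 0 0 -35 0" --pt "0.2 0 0 -35 0" --pt "0.2 0 0 -35 0" --pt "0.2 0 0 -15 0" --pt "0.2 0 0 -4 0" --pt "0.2 0 0 0 0" --pt "1 0 0 0 0" --pt "1 0 0 0 0" --pt "1 0 0 0 0" --pt "1 0 0 0 0" --pt "1 0 0 0 0" --pt "1 0 0 0 0" --pt "1 0 0 0 0" --pt "1 0 0 0 0" --pt "1 0 0 0 0" --pt "1 0 0 0 0"

```text
clock: 50.78
position: [0.5868, -0.1587, 0.3003]
ee_rot: [-2.473, -1.937, 0.0]
force: [-2.1, -0.2, 1.8]
width: 0.191
gripper_force: 45.0
```

Request:
drive_tool --pt "1 0 0 0 0" --pt "1 0 0 0 0" --pt "1 0 0 0 0" --pt "1 0 0 0 0" --pt "1 0 0 -3 0" --pt "1 0 0 -5 0" --pt "1 0 0 -6 0" --pt "1 0 0 -6 0" --pt "1 0 0 -6 0" --pt "1 0 0 -6 0" --pt "1 0 0 -6 0" --pt "1 0 0 -5 0" --pt "1 0 0 -4 0" --pt "1 0 0 -2 0" --pt "1 0 0 0 0" --pt "1 0 0 0 0"

```text
clock: 52.12
position: [0.5868, -0.1587, 0.2512]
ee_rot: [-2.473, -1.937, 0.0]
force: [-3.0, 0.9, 2.4]
width: 0.191
gripper_force: 45.0
```

Request:
drive_tool --pt "1 0 0 -2 0" --pt "1 0 0 -1 0" --pt "1 0 0 -1 0" --pt "1 0 0 0 0" --pt "1 0 0 0 0"

```text
clock: 52.53
position: [0.5869, -0.1588, 0.2492]
ee_rot: [2.473, 1.937, 0.002]
force: [-10.6, 4.1, 18.9]
width: 0.193
gripper_force: 45.0
```

Request:
drive_tool --pt "1 0 0 -1 0" --pt "1 0 0 0 0" --pt "1 0 0 0 0"

```text
clock: 52.78
position: [0.587, -0.1588, 0.2491]
ee_rot: [2.473, 1.937, 0.003]
force: [-12.9, 5.8, 27.3]
width: 0.191
gripper_force: 45.0
```

Request:
drive_tool --pt "1 0 0 2 0" --pt "0.2 0 0 0 0" --pt "0.2 0 0 0 0" --pt "0.2 0 0 0 0" --pt "0.2 0 0 0 0" --pt "0.2 0 0 0 0" --pt "0.2 0 0 0 0" --pt "0.2 0 0 0 0" --pt "0.2 0 0 25 0" --pt "0.2 0 0 35 0" --pt "0.2 0 0 40 0" --pt "0.2 -10 3 0 0.12" --pt "0.2 -16 4 0 0.12" --pt "0.2 -16 4 0 0.12" --pt "0.2 -16 4 0 0.12" --pt "0.2 -16 4 0 0.12" --pt "0.2 -16 4 0 0.12" --pt "0.2 -16 4 0 0.12" --pt "0.2 -16 4 0 0.12" --pt "0.2 -16 3 0 0.12"

```text
clock: 54.45
position: [0.4482, -0.1246, 0.3483]
ee_rot: [1.117, 2.936, 0.0]
force: [0.6, 0.6, 0.1]
width: 0.799
gripper_force: 0.0
```

Request:
drive_tool --pt "0.4 0 0 0 0.12" --pt "0.4 0 0 0 0.12" --pt "0.4 0 0 0 0.12" --pt "0.4 0 0 0 0.12" --pt "0.4 0 0 0 0.01" --pt "0.4 0 0 0 0" --pt "0.4 0 0 0 0"

```text
clock: 55.03
position: [0.449, -0.1249, 0.3483]
ee_rot: [-0.387, -3.118, -0.0]
force: [-0.8, 0.0, -0.7]
width: 0.601
gripper_force: 0.0
```

Run:
```python
from h import *
np.set_printoptions(precision=4,suppress=True)
o=observe();print(o['position'],yang(o),o['force'])
t=np.linspace(0,6.28,24)
for f in('scene','top','wrist'):
    d=snap(f,f+'20'); print(f,'cup',reg(d,[proj(d,[.515+.04*np.cos(a),-.14+.04*np.sin(a),.08]) for a in t]))
W=load('wrist20'); g=cv2.cvtColor(W['image'],cv2.COLOR_RGB2GRAY)
c=cv2.HoughCircles(cv2.medianBlur(g,3),cv2.HOUGH_GRADIENT,1.2,40,param1=120,param2=22,minRadius=25,maxRadius=40)
if c is not None:
    for x,y,r in c[0][:10]: 
        p=onz(W,x,y,.08)
        if np.hypot(p[0]-.51,p[1]+.14)<.06: print(x,y,r,p)
O=load('wrist16'); print('diff to before',[ (proj(W,[.454,-.125,.07]))], proj(O,[.454,-.125,.07]))
for D in (O,W):
    u=proj(D,[.452,-.1245,.07]).round().astype(int); gg=cv2.cvtColor(D['image'],cv2.COLOR_RGB2GRAY); print(u,gg[u[1],u[0]-16:u[0]+17:2])
S0=load('scene16');S1=load('scene20'); u=proj(S1,[.515,-.14,.05]).astype(int)
print('scene cup diff',np.abs(S0['image'][u[1]-15:u[1]+15,u[0]-22:u[0]+15].astype(int)-S1['image'][u[1]-15:u[1]+15,u[0]-22:u[0]+15]).mean())
```

```text
[ 0.449  -0.1249  0.3483] 75.85090326394975 [-0.7648  0.0479 -0.7491]
scene cup [(array([397., 269.]), np.int32(38))]
top cup []
wrist cup [(array([328., 205.]), np.int32(19)), (array([310., 220.]), np.int32(48)), (array([335., 228.]), np.int32(116)), (array([312., 230.]), np.int32(21))]
328.2 228.6 28.72 [ 0.521  -0.1323  0.08  ]
diff to before [array([320.7605, 174.1355])] [321.3552 176.5898]
[321 175] [37 35 37 36 37 36 48 90 98 98 94 64 32 29 28 29 29]
[321 172] [37 38 36 37 37 40 62 66 67 67 52 32 32 31 31 31 34]
scene cup diff 12.36126126126126
```

Run:
```python
from h import *
np.set_printoptions(precision=4,suppress=True)
for f in ('wrist16','wrist20'):
    W=load(f); g=cv2.cvtColor(W['image'],cv2.COLOR_RGB2GRAY).astype(int); print(f,proj(W,[.513,-.1407,.08]).round())
    for r in range(160,204,4): print(r,g[r,300:344:2])
```

```text
wrist16 [321. 227.]
160 [33 36 34 35 35 32 33 33 32 32 33 31 28 27 28 27 25 27 30 31 32 32]
164 [36 34 35 36 34 35 34 34 33 32 33 29 29 29 27 28 28 29 27 31 31 32]
168 [36 36 35 37 35 36 35 36 35 41 54 55 54 41 28 29 29 28 30 32 31 33]
172 [37 36 36 37 36 35 37 36 34 54 66 67 67 61 34 28 28 28 29 32 34 34]
176 [ 38  38  37  38  36  38  37  36  38  76 103 102 102  89  43  32  32  31
  30  31  29  30]
180 [ 76  77  76  75  74  73  76  74  75  79 106 106 103  94  63  57  55  56
  57  56  56  55]
184 [ 78  77  77  77  77  76  75  66  55  74 105 106 103  94  60  53  55  57
  59  58  55  57]
188 [ 79  78  76  70  57  45  41  41  46  67 104 107 104  94  59  43  39  37
  40  50  56  57]
192 [114  82  59  61  51  59  66  68  67  75 102 106 104  94  71  67  67  66
  60  50  40  41]
196 [ 71  66  68  70  69  69  69  68  68  74  99 101  92  91  71  68  66  67
  67  66  66  57]
200 [67 71 72 71 71 69 69 70 74 82 86 87 90 90 86 78 72 69 67 67 65 67]
wrist20 [320. 224.]
160 [38 37 35 37 33 34 33 34 34 34 34 31 30 29 28 26 28 29 31 31 33 32]
164 [37 35 35 36 36 35 35 36 37 34 32 29 30 30 29 32 29 28 32 33 32 34]
168 [37 37 37 36 35 37 38 37 36 43 50 52 41 29 31 28 30 29 31 32 35 34]
172 [38 37 37 37 36 37 35 36 52 67 67 66 63 39 31 31 30 28 30 33 35 35]
176 [ 56  57  55  55  54  55  55  56  72 100 102 101  91  57  49  47  48  48
  48  46  46  46]
180 [ 77  78  78  77  77  77  78  78  81 102 107 105  97  69  58  58  57  58
  57  57  57  57]
184 [ 79  78  79  76  74  62  54  48  55  98 108 106 101  74  41  41  44  51
  57  56  58  58]
188 [ 77  75  57  50  47  46  45  41  46  91 108 107 103  84  54  48  46  42
  40  38  48  56]
192 [ 65  59  56  56  56  50  59  66  69  83 107 107 104  91  70  68  68  68
  67  64  54  42]
196 [ 67  69  67  69  70  70  69  70  70  77 103 105 100  86  70  69  68  69
  68  69  67  66]
200 [68 67 72 73 73 70 70 71 72 75 82 85 90 92 91 87 80 76 72 69 69 66]
```

Three bushes in the cup: wrist (328,205), (311,224), (335,228). The handle is where I left it. Grip it again.

Request:
drive_tool --pt "0.4 2 0 -35 0" --pt "0.4 3 0 -40 0" --pt "0.4 0 0 -40 0" --pt "0.4 0 0 -40 0" --pt "0.4 0 0 -40 0" --pt "0.4 0 0 -35 0" --pt "0.4 0 0 -35 0" --pt "0.4 0 0 -25 0" --pt "0.4 0 0 -15 0" --pt "0.4 0 0 -6 0" --pt "0.4 0 0 0 0" --pt "1 0 0 0 0" --pt "1 0 0 0 0" --pt "1 0 0 0 0" --pt "1 0 0 0 0" --pt "1 0 0 0 0" --pt "1 0 0 0 0" --pt "1 0 0 0 0" --pt "1 0 0 0 0" --pt "1 0 0 0 0" --grip_force 55

```text
clock: 56.85
position: [0.4542, -0.1247, 0.0375]
ee_rot: [0.381, 3.118, 0.0]
force: [-1.3, 0.7, 4.3]
width: 0.125
gripper_force: 55.0
```

Request:
drive_tool --pt "1 0 0 0 0" --pt "1 0 0 0 0" --pt "1 0 0 0 0" --pt "1 0 0 0 0" --pt "1 0 0 2 0" --pt "1 0 0 2 0" --pt "1 0 0 1 0" --pt "1 0 0 0 0" --pt "1 0 0 0 0"

```text
clock: 57.6
position: [0.4539, -0.1248, 0.0423]
ee_rot: [-0.381, -3.118, -0.0]
force: [-0.2, -0.7, -3.2]
width: 0.125
gripper_force: 54.9
```

Request:
drive_tool --pt "1 -3 1 0 0" --pt "1 -7 2 0 0" --pt "1 -12 3 0 0" --pt "1 -15 3 0 0" --pt "1 -15 3 0 0" --pt "1 -10 3 0 0" --pt "1 -5 1 3 0" --pt "1 0 0 8 0" --pt "1 0 0 14 0" --pt "1 0 2 20 0" --pt "1 0 6 25 0" --pt "1 0 12 25 0" --pt "1 3 18 20 0" --pt "1 4 24 12 0.02" --pt "1 5 28 5 0.02" --pt "1 6 32 0 0.02" --pt "1 6 34 0 0.02" --pt "1 6 34 0 0.02" --pt "1 6 34 0 0.02" --pt "1 2 34 0 0.02"

```text
clock: 59.27
position: [0.4265, 0.1512, 0.1755]
ee_rot: [0.161, 3.135, 0.001]
force: [0.1, 0.6, -2.6]
width: 0.126
gripper_force: 54.9
```

Request:
drive_tool --pt "1 0 34 0 0.02" --pt "1 -4 34 0 0.01" --pt "1 -6 34 0 0" --pt "1 -6 34 0 0" --pt "1 -6 34 0 0" --pt "1 -6 32 0 0" --pt "1 -6 28 0 0" --pt "1 -4 22 0 0" --pt "1 -3 16 0 0" --pt "1 -2 10 0 0" --pt "1 0 5 0 0" --pt "1 0 0 0 0" --pt "1 0 0 0 0"

```text
clock: 60.35
position: [0.3828, 0.4309, 0.1744]
ee_rot: [0.117, 3.139, -0.001]
force: [0.0, 0.4, -2.1]
width: 0.126
gripper_force: 54.9
```

Run:
```python
from h import *
o=observe();print(o['position'],yang(o),o['force'],o['width'])
S=snap('scene','scene21'); g=cv2.cvtColor(S['image'],cv2.COLOR_RGB2HSV)
# board corners still in place?
for p in [(.522,.546),(.562,.358),(.355,.311),(.312,.497)]: u=proj(S,[.437+(p[0]-.437)*.9,.428+(p[1]-.428)*.9,.008]).astype(int);print(u,g[u[1],u[0]])
```

```text
[0.38281886 0.43093614 0.17437112] 85.74223117463983 [ 0.03667336  0.38388424 -2.09653939] 0.1257600147643748
[254 179] [  0   0 254]
[290 194] [ 30   1 255]
[257 227] [  0   0 255]
[220 208] [ 30   1 250]
```

Request:
drive_tool --pt "1 -2 0 -8 0" --pt "1 -3 0 -18 0" --pt "1 0 0 -25 0" --pt "1 0 0 -25 0" --pt "1 0 0 -22 0" --pt "1 0 0 -16 0" --pt "1 0 0 -10 0" --pt "1 0 0 -6 0" --pt "1 0 0 -3 0" --pt "1 0 0 0 0" --pt "1 0 0 0 0"

```text
clock: 61.32
position: [0.3775, 0.4325, 0.042]
ee_rot: [0.115, 3.139, 0.002]
force: [0.6, -0.1, -0.9]
width: 0.125
gripper_force: 54.9
```

Request:
drive_tool --pt "1 0 0 -1 0" --pt "1 0 0 -1 0" --pt "1 0 0 0 0" --pt "1 0 0 0 0"

```text
clock: 61.65
position: [0.3772, 0.4325, 0.0397]
ee_rot: [0.114, 3.139, 0.001]
force: [-0.0, 0.6, -0.9]
width: 0.129
gripper_force: 55.0
```

Request:
drive_tool --pt "1 0 0 -1 0" --pt "1 0 0 0 0" --pt "0.5 0 0 0 0" --pt "0.5 0 0 0 0" --pt "0.5 0 0 0 0" --pt "0.5 0 0 0 0" --pt "0.5 0 0 0 0" --pt "0.5 0 0 15 0" --pt "0.5 0 0 30 0" --pt "0.5 0 0 35 0" --pt "0.5 -5 0 35 0" --pt "0.5 0 -30 35 0" --pt "0.5 0 -35 20 0" --pt "0.5 0 -35 0 0" --pt "0.5 0 -35 0 0" --pt "0.5 0 -30 0 0" --pt "0.5 0 0 0 0" --pt "0.5 0 0 0 0" --pt "0.5 0 0 0 0"

```text
clock: 63.23
position: [0.3721, 0.2707, 0.2052]
ee_rot: [0.114, 3.139, 0.001]
force: [-0.4, 0.3, -0.4]
width: 0.499
gripper_force: 0.0
```

Run:
```python
from h import *
np.set_printoptions(precision=4,suppress=True)
o=observe();print(o['position'],o['force'],o['clock'])
t=np.linspace(0,6.28,24)
for f in('scene','top','wrist'):
    d=snap(f,f+'22'); print(f,'cup',reg(d,[proj(d,[.438+.042*np.cos(a),.428+.042*np.sin(a),.082]) for a in t],lo=(13,35,60)))
    print(' scoopHandle',end=''); h=cv2.cvtColor(d['image'],cv2.COLOR_RGB2HSV); m=cv2.inRange(h,(5,110,40),(14,255,255)); n,l,s,c=cv2.connectedComponentsWithStats(m)
    print([(onz(d,*c[i],.028)[:2].round(3).tolist(),s[i,4]) for i in range(1,n) if s[i,4]>12 and abs(onz(d,*c[i],.028)[1]-.2)<.06 and .35<onz(d,*c[i],.028)[0]<.46])
    b=[x for x in blobs(d,z=.02,amin=6) if f!='wrist']; print(b)
S=load('scene22'); g=cv2.cvtColor(S['image'],cv2.COLOR_RGB2GRAY)
for z in (.276,.283,.290,.30): u=proj(S,hop(OH,[-.06,0,z])); print('T head',z,u.round(),g[int(u[1]),int(u[0])])
# cup upright: outline of dark cup on board
m=cv2.inRange(g,50,115); u=proj(S,[.438,.428,.045]).astype(int); print('cup px',u)
n,l,s,c=cv2.connectedComponentsWithStats(m); i=l[u[1]+5,u[0]+3]; print(s[i],c[i], 'expected rim',proj(S,[.438,.428,.082]),'base',proj(S,[.438,.428,.008]))
```

```text
[0.3721 0.2707 0.2052] [-0.403   0.3433 -0.3559] 63.2333
scene cup [(array([259., 181.]), np.int32(12)), (array([255., 190.]), np.int32(5))]
 scoopHandle[([0.406, 0.202], np.int32(115))]
[(array([360.9, 231.4]), np.int32(23), array([0.583, 0.054])), (array([289.6, 289.7]), np.int32(91), array([0.272, 0.052])), (array([449.2, 320.8]), np.int32(211), array([ 0.504, -0.321]))]
top cup [(array([248., 214.]), np.int32(4)), (array([251., 218.]), np.int32(4)), (array([255., 221.]), np.int32(47))]
 scoopHandle[]
[(array([301., 181.]), np.int32(6), array([0.613, 0.208])), (array([341.6, 189.5]), np.int32(28), array([0.57 , 0.026])), (array([419.4, 203.7]), np.int32(104), array([ 0.497, -0.32 ])), (array([284.6, 233.3]), np.int32(773), array([0.379, 0.284])), (array([252.9, 218.7]), np.int32(18), array([0.447, 0.425])), (array([310.4, 225.2]), np.int32(12), array([0.413, 0.169])), (array([291.9, 232.4]), np.int32(7), array([0.382, 0.252])), (array([279.8, 235.1]), np.int32(8), array([0.372, 0.306])), (array([268.4, 238.2]), np.int32(9), array([0.359, 0.356])), (array([338.9, 253.3]), np.int32(10), array([0.286, 0.047])), (array([322.5, 271.6]), np.int32(47), array([0.209, 0.121]))]
wrist cup []
 scoopHandle[([0.407, 0.207], np.int32(1018))]
[]
T head 0.276 [431. 206.] 46
T head 0.283 [432. 204.] 49
T head 0.29 [432. 201.] 110
T head 0.3 [433. 199.] 195
cup px [254 194]
[ 228  144   62   63 1005] [256.796  177.9731] expected rim [253.2778 186.145 ] base [256.1589 201.6207]
```

```bash
python3 -c "
from h import *
print(arm.sign_off())"
```

```text
the job is handed in; nothing more can be done
None
```

I handed the job in at about 63 s. All three bushes found are in the cup, upright on the white board. The shutter was raised about 51 mm for the pour and is shut again, and the empty scoop is back on the bench. I didn't touch the paste tin or the knurled nut. My viewing allowance ran out before the pour, so I checked the pour and the final state by colour masks and force readings, not by eye.

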